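# Pack two vials in a transport tray with cradle and filler block

### The job

Pack the little grey transport tray on the bench, in this order: first the dark foam cradle, flat on the tray's floor at the end with the blue wall; next the pink foam block, flat in the gap left beside it, to stop the cradle sliding back; then the amber vial, fully down in the cradle's larger well (orange-brown ring); and last the blue-capped vial, fully down in the smaller well (blue ring). Either way round will do for the cradle and the block. Keep the vials upright, and leave the marker and the clear vial where they are.

Things in the scene. Friction and masses are not known exactly. Their poses are not given: they have to be found in the camera images.
- box: Shallow open-topped light grey plastic transport tray, fixed to the bench. Inside 136 mm long (its x) by 60 mm wide (its y); walls and floor 4 mm thick; rim 22 mm above the bench, so 18 mm deep. A 6 mm lip 40 mm wide juts out from the top of each end wall. The whole end wall on its +x side is blue, the rest grey. Origin at the centre of its underside; x runs along its length to the blue end, z up. Its length lies within about 0.2 rad of the robot's straight-ahead direction.
- cradle_mid (a point): Loose dark charcoal foam cradle (rigid), a block 90 mm long (x), 54 mm wide (y) and 50 mm high (z), 0.12 kg, with two round wells in its top, each 22 mm deep. Point at the centre of the block, 25 mm above its underside. Grip it across the 54 mm width, no lower than its upper 25 mm, so that the fingers stay above the tray's rim. In the tray its top stands 32 mm above the rim. At the start it lies upright on the bench.
- well_amber (a point): Centre of the mouth of the cradle's larger well, level with the cradle's top: 40 mm in diameter, 22 mm deep, with an orange-brown ring round its mouth; 19.5 mm from the cradle's centre towards its -x end. Same axes as the cradle.
- well_blue (a point): Centre of the mouth of the cradle's smaller well, level with the cradle's top: 34 mm in diameter, 22 mm deep, with a blue ring round its mouth; 25.5 mm from the cradle's centre towards its +x end. Same axes as the cradle.
- filler_mid (a point): Loose pink foam filler block (rigid), 36 mm (x) by 50 mm (y) by 50 mm high (z). Point at its centre, 25 mm above its underside. In the tray its 36 mm lies along the tray's length and its 50 mm across the tray; grip it across the 50 mm, in its upper 25 mm. With the cradle at the blue end the gap is about 46 mm long.
- amber_mid (a point): Loose amber (brown) glass injection vial with white paper label and grey crimped cap, 36 mm in diameter, 75 mm tall, standing upright. Point on its axis half-way up, 37.5 mm above its base; z is its axis. To set it in the well, grip it above its lowest 26 mm.
- blue_mid (a point): Loose small white vial with a dark blue screw cap, body 30 mm in diameter, 56 mm tall with cap, standing upright. Point on its axis half-way up, 28 mm above its base; z is its axis. To set it in the well, grip it above its lowest 26 mm.
- marker_black: Bystander: a loose marker pen with white barrel and black cap, 141 mm long and 15 mm thick, lying by the foot of the hood's side panel. Origin at the centre of its underside.
- clear_mid (a point): Bystander: a loose small clear glass vial with grey stopper, 27 mm in diameter, 52 mm tall, standing by the front edge of the bench. Point at its centre, 26 mm up.
Mind the look-alikes: they are no part of the job. What is shaped like the part that bears blue_mid but turquoise is not meant.

How it is judged:
On the way, in this order (a step that is already met when the one before it is completed fails the run):
1. the cradle lies flat in the tray at its blue end (x of cradle_mid in the frame of box above 0.01 m and y of cradle_mid in the frame of box between -0.006 and 0.006 m and z of cradle_mid in the frame of box between 0.024 and 0.033 m and angle between cradle_mid's own z axis and vertical below 0.06 rad and angle between the x axis of cradle_mid and the x axis of box, either way round below 0.15 rad), for 0.2 s.
2. the filler block lies flat in the gap beside the cradle (x of filler_mid in the frame of box between -0.056 and -0.034 m and y of filler_mid in the frame of box between -0.01 and 0.01 m and z of filler_mid in the frame of box between 0.024 and 0.033 m and angle between filler_mid's own z axis and vertical below 0.08 rad), for 0.2 s.
3. the amber vial stands fully down in the larger well (horizontal distance between amber_mid and well_amber below 0.006 m and z of amber_mid in the frame of well_amber between 0.0115 and 0.0195 m and angle between amber_mid's own z axis and vertical below 0.1 rad), for 0.2 s.
4. the blue-capped vial stands fully down in the smaller well (horizontal distance between blue_mid and well_blue below 0.006 m and z of blue_mid in the frame of well_blue between 0.002 and 0.01 m and angle between blue_mid's own z axis and vertical below 0.1 rad), for 0.2 s.
At the end, for the whole second after the job is handed in: Cradle flat in the tray (4 mm, 0.06 rad), along it (0.15 rad), within 13 mm of the blue wall; filler flat in the gap beside it; amber vial in the larger and blue-capped in the smaller well, each within 6 mm of its centre, 4 mm of fully down, upright to 0.1 rad; all at rest (all of step 1 and all of step 2 and all of step 3 and all of step 4 and linear speed of each of cradle, filler, amber, blue below 0.02 m/s); the robot touches nothing.
It fails at once if a vial is tipped over (angle between any of amber_mid, blue_mid's own z axis and vertical above 0.6 rad).
It fails at once if the marker or the clear vial is moved by more than 20 mm (distance of any of marker_black, clear_mid from where it was at the start of the episode above 0.02 m).
It also fails if it takes over 99 s, if anything falls off the work surface, if the arm or the gripper's body presses on something with over 40 N, if the wrist force passes 120 N, or if a joint passes its speed limit or range.

### The arm

A 6-joint arm with a two-finger parallel gripper is mounted at the origin on a cart in front of the work surface, level with it; the furniture and walls round the work are solid. World frame = base frame: x ahead of the robot, y to its left, z up, the work surface at z = 0. Lengths are in m, angles in rad, forces in N, time in s.
With the tool pointing down it reaches from about 0.2 to 0.875 m from the base axis. Payload 3.4 kg.
Tool frame: the origin (TCP) lies on the centre line of the jaws, within the pads' length; the fingertips stand 19 mm ahead of it and the grasp point (between the pads) is the TCP; x points along the fingers, z is the direction in which the jaws open and shut, and the axes are right-handed (so a half turn about x gives the same grasp; the last joint's range is limited). The gripper opens to 94 mm and grips with 3 to 60 N. Pads are 16 mm wide; open, the fingers measure 119 mm over their backs; the gripper's body (75 mm by 177 mm) begins 78 mm behind the grasp point.
Start: joints at [-1.225, 0.276, 1.505, -0, 1.361, -0.121], TCP at [0.259, -0.514, 0.224] pointing down, gripper open.
Joint ranges: [-2.89, 2.89], [-0.75, 2.08], [0.22, 2.7], [-1.18, 4.32], [0.11, 2.71], [-2.7, 2.7]. Speed limits (rad/s): [2.57, 2.57, 3.14, 3.14, 3.14, 3.14].

### API

Orientations are given as a rotation vector (axis times angle).
In Python, from workcell import get_state, viewer, workorder gives the robot as it stands.
- The arm moves only by the shell command python3 -m pendant 'ROWS' [FORCE]. ROWS is text: rows parted by semicolons, each of 7 numbers parted by spaces: the shift along the tool's x, y, z as a fraction of full scale, then the turn, a rotation vector about the tool's x, y, z as a fraction of full scale, then the gripper command: -1 is shut, 1 is fully open, values between are in proportion. A call has 1 to 10 rows; each row is the pose to reach, as a shift and turn from the pose measured when the call began, along the tool's axes at that moment, turning the shorter way round; what a row does not reach only later rows make up. Full scale, the value 1, is 50 cm for a shift and 180 degrees for a turn. A row lasts 1/10 s, in which the tool goes at most 50 mm and 8.59 degrees, less where a joint would pass 70% of its speed; a pose out of reach is approached as far as the arm can. A call with a number of a shift or a turn outside -1 to 1 is refused whole. A call with a gripper value outside its range is refused whole. The fingers move at their own pace and stop on an object; FORCE is the grip in N (left out, the last holds). Time passes only in rows, so rows that repeat a pose let the fingers close. It gives the time, the measured TCP pose, the force and the opening at its end, in the units of the state.
- get_state(): the state, without advancing time (a new reading comes with each control period).
- viewer.camera(name): name is "scene" or "top"; returns the picture (384x512x3 uint8, red, green, blue); there is no depth.
- viewer.get_calibration(name): a dict with "mtx" (3x3 intrinsics, pixels), "D" ([k1, k2, p1, p2, k3] as OpenCV has them; the pictures are not rectified), "R" (3x3) and "t" (3): a world point X has camera coordinates R X + t. Camera axes: x right, y down, z forward; pixel columns grow to the right and rows downward; lengths in m; the calibration is good to about 2 mm. A picture is of the moment at which its call begins. get_calibration takes no time and is no camera call.
- workorder.close_job(): hands the job in, once; it reports no verdict.
The state is a dict: "clock": time; "qpos": joint angles; "qvel": joint speeds; "joint_efforts": joint torques, N m; "ee_pos": TCP position; "orientation": TCP orientation; "ft_force": force on the tool from outside, world axes, zero at the start; "torque": the same for the moment, N m; "gripper_width": opening from 0.0 (shut) to 1.0 (fully open).
Only numpy, scipy, OpenCV 4.12 (cv2) and the standard library are available. Lean on these libraries where they do the work, as an engineer would, in place of code of your own. Each camera call takes 0.05 s, during which the arm holds its last target.

## Working session

There is one attempt and no reset: what is moved stays moved. The work goes in short steps, Python scripts to look and compute and a shell command to move; the robot and the scene stay as the last step left them, time stands still between calls to the robot, and variables do not carry over. Pictures are saved under pics/ and viewed, and the job is handed in when it is done.

```bash
ls; mkdir -p pics; python3 - <<'E'
from workcell import get_state, viewer
import cv2
s=get_state(); print(s)
for n in("scene","top"):
    im=viewer.camera(n); cv2.imwrite(f"pics/{n}0.png",im[:,:,::-1]); c=viewer.get_calibration(n); print(n,c)
E
```

```text
pics
{'clock': 0.0, 'qpos': array([-1.22499999e+00,  2.76595132e-01,  1.50611101e+00,  1.48601008e-05,
        1.36066399e+00, -1.20991146e-01]), 'qvel': array([ 2.62592258e-04, -5.85605560e-05, -4.67695290e-04, -7.49902764e-04,
        1.43742737e-03, -1.65752797e-04]), 'joint_efforts': array([-3.50205819e-04, -4.04584372e+01, -2.37225991e+01,  7.02220341e-02,
        3.46054765e-02, -1.12566456e-04]), 'ee_pos': array([ 0.25858983, -0.5129945 ,  0.22361343]), 'orientation': array([ 0.85996655,  1.39598974, -0.85813291]), 'ft_force': array([-0.57535596, -0.49737097, -0.13080408]), 'torque': array([-0.00189664, -0.06121065, -0.00701364]), 'gripper_width': 0.9977140649617577}
scene {'mtx': array([[360.24163587,   0.        , 250.56209297],
       [  0.        , 360.24163587, 195.4833403 ],
       [  0.        ,   0.        ,   1.        ]]), 'D': array([0.0002521, 0.       , 0.       , 0.       , 0.       ]), 'R': array([[-0.64567154, -0.7633659 ,  0.01951336],
       [-0.41196203,  0.32670273, -0.85061896],
       [ 0.64295844, -0.55725921, -0.52542042]]), 't': array([0.42220298, 0.24896329, 0.59802754])}
top {'mtx': array([[371.38198911,   0.        , 256.05540966],
       [  0.        , 371.38198911, 195.64980178],
       [  0.        ,   0.        ,   1.        ]]), 'D': array([-0.08300502,  0.        ,  0.        ,  0.        ,  0.        ]), 'R': array([[ 5.58690364e-03, -9.99984321e-01, -3.79772214e-04],
       [-9.83220202e-01, -5.42399314e-03, -1.82342025e-01],
       [ 1.82337106e-01,  1.39212704e-03, -9.83235090e-01]]), 't': array([0.08807314, 0.53058955, 0.80024851])}
```

View pics/top0.png

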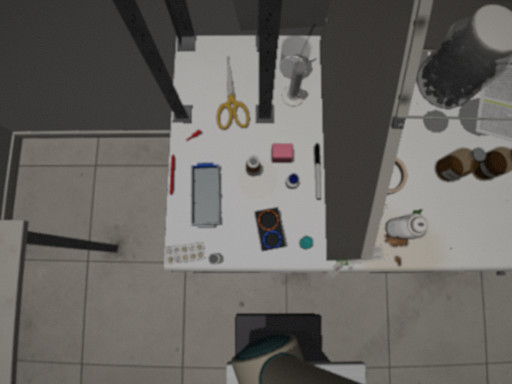

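View pics/scene0.png

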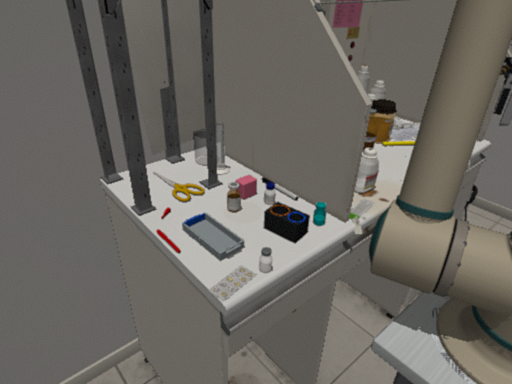

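```bash
cat > h.py <<'E'
import numpy as np, cv2
from workcell import get_state, viewer
def cal(n):
    c=viewer.get_calibration(n); return c["mtx"],c["D"],c["R"],np.array(c["t"])
def ray(n,uv):
    K,D,R,t=cal(n); p=cv2.undistortPoints(np.array([[uv]],float),K,D)[0,0]
    return -R.T@t, R.T@np.array([p[0],p[1],1.])
def onz(n,uv,z):
    o,d=ray(n,uv); return o+d*(z-o[2])/d[2]
def proj(n,X):
    K,D,R,t=cal(n); return cv2.projectPoints(np.array(X,float).reshape(-1,1,3),cv2.Rodrigues(R)[0],t,K,D)[0][:,0]
def crop(im,x0,y0,x1,y1,k,f): cv2.imwrite(f,cv2.resize(im[y0:y1,x0:x1,::-1],None,fx=k,fy=k,interpolation=cv2.INTER_CUBIC))
E
python3 - <<'E'
from h import *
for n in("scene","top"):
    K,D,R,t=cal(n); print(n,-R.T@t, proj(n,[[.259,-.514,.224],[0,0,0],[.3,0,0]]).round())
for uv in [(206,195),(270,229),(283,153),(253,166),(293,181),(306,242),(215,258),(318,170),(328,258),(325,40),(185,115),(265,115)]: print(uv,onz("top",uv,0).round(3))
t=cv2.imread("pics/top0.png")[:,:,::-1]; s=cv2.imread("pics/scene0.png")[:,:,::-1]
crop(t,160,130,330,270,4,"pics/t0c.png"); crop(s,140,140,350,300,3.6,"pics/s0c.png")
E
```

```text
scene [-0.00933898  0.57421473  0.51775018] [[502. 112.]
 [505. 345.]
 [355. 253.]]
top [0.37527931 0.08983562 0.88361463] [[582. 324.]
 [295. 433.]
 [295. 297.]]
(206, 195) [0.54  0.212 0.   ]
(270, 229) [0.459 0.057 0.   ]
(283, 153) [0.647 0.025 0.   ]
(253, 166) [0.613 0.099 0.   ]
(293, 181) [0.576 0.001 0.   ]
(306, 242) [ 0.428 -0.028  0.   ]
(215, 258) [0.389 0.187 0.   ]
(318, 170) [ 0.604 -0.061 -0.   ]
(328, 258) [ 0.39  -0.079  0.   ]
(325, 40) [ 0.964 -0.091  0.   ]
(185, 115) [0.747 0.273 0.   ]
(265, 115) [0.747 0.07  0.   ]
```

```bash
ls pics
```

```text
s0c.png
scene0.png
t0c.png
top0.png
```

View pics/t0c.png

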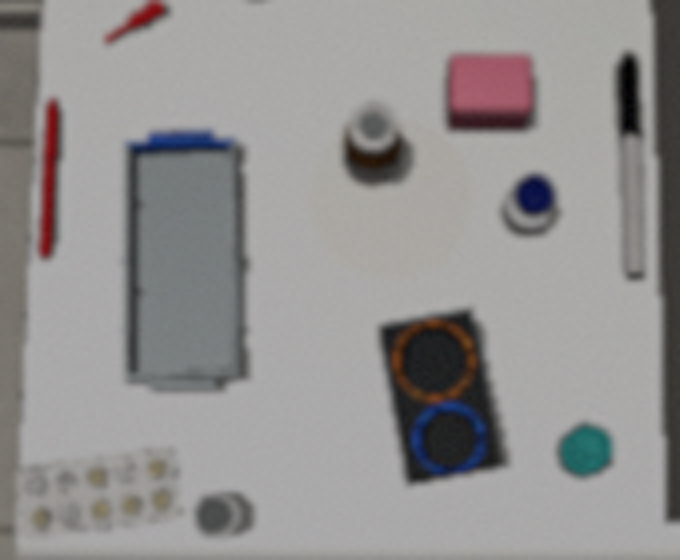

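View pics/s0c.png

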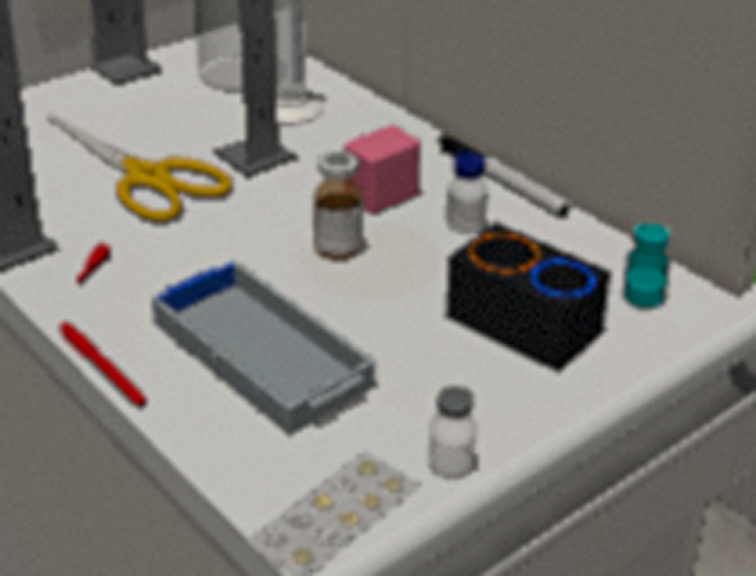

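```bash
cat > m.py <<'E'
from h import *
def tri(a,b):
    o1,d1=ray("top",a);o2,d2=ray("scene",b)
    A=np.stack([d1,-d2],1); s=np.linalg.lstsq(A,o2-o1,rcond=None)[0]
    p,q=o1+s[0]*d1,o2+s[1]*d2; return (p+q)/2,np.linalg.norm(p-q)
def blob(im,lo,hi,box,k=0):
    h=cv2.cvtColor(im,cv2.COLOR_RGB2HSV); x0,y0,x1,y1=box
    m=np.zeros(h.shape[:2],np.uint8); m[y0:y1,x0:x1]=cv2.inRange(h,np.array(lo),np.array(hi))[y0:y1,x0:x1]
    n,l,st,c=cv2.connectedComponentsWithStats(m)
    i=1+np.argsort(-st[1:,4])[k]; mm=(l==i).astype(np.uint8)
    cnt=max(cv2.findContours(mm,cv2.RETR_EXTERNAL,cv2.CHAIN_APPROX_NONE)[0],key=len)
    return mm,cnt,c[i],st[i]
E
python3 - <<'E'
from m import *
t=cv2.imread("pics/top0.png")[:,:,::-1].copy(); s=cv2.imread("pics/scene0.png")[:,:,::-1].copy()
H=lambda im,u,v: cv2.cvtColor(im,cv2.COLOR_RGB2HSV)[v,u]
for nm,im,pts in(("t",t,[(283,150),(293,178),(268,211),(206,195),(206,164),(268,220),(253,160),(253,168),(202,166)]),("s",s,[(250,183),(269,183),(270,211),(210,235)])):
    for p in pts: print(nm,p,H(im,*p))
for nm,lo,hi,bt,bs,z in (("orange",(5,90,60),(20,255,255),(250,200,290,252),(262,195,312,240),.05),
   ("bluering",(105,120,60),(130,255,255),(250,200,292,252),(262,195,312,240),.05),
   ("cap",(110,120,30),(130,255,255),(282,170,302,192),(258,175,280,195),.054),
   ("pink",(160,60,60),(179,255,255),(265,140,300,165),(230,170,262,200),.05),
   ("bluewall",(105,100,60),(130,255,255),(185,155,222,172),(175,205,210,230),.02)):
    r=[]
    for n,im,b in(("top",t,bt),("scene",s,bs)):
        mm,cnt,c,st=blob(im,lo,hi,b); 
        if "ring" in nm or nm=="orange": c=np.array(cv2.fitEllipse(cnt)[0])
        r.append(c); print(nm,n,c.round(1),st, onz(n,c,z).round(4))
    print("  tri",tri(*r))
E
```

```text
t (283, 150) [174 112 160]
t (293, 178) [117 215  71]
t (268, 211) [ 12 200  83]
t (206, 195) [100  12 126]
t (206, 164) [111 175 118]
t (268, 220) [90  8 32]
t (253, 160) [83 11 91]
t (253, 168) [17 37 62]
t (202, 166) [110 202  87]
s (250, 183) [174 129 109]
s (269, 183) [116 226  78]
s (270, 211) [ 10 164  81]
s (210, 235) [ 94  16 131]
orange top [268.  219.7] [258 210  22  21 140] [0.4748 0.0637 0.05  ]
orange scene [279.5 209.9] [270 204  21  13  87] [0.4722 0.0666 0.05  ]
  tri (array([0.47513041, 0.06357284, 0.04720986]), np.float64(3.1141533658991033e-05))
bluering top [271.7 239.2] [262 230  20  19 133] [0.431  0.0555 0.05  ]
bluering scene [295.9 216.8] [287 211  19  12 107] [0.4289 0.057  0.05  ]
  tri (array([0.43081381, 0.05523132, 0.04825643]), np.float64(0.0006599364528757624))
cap top [293.2 178.4] [290 175   8   8  48] [0.5698 0.0059 0.054 ]
cap scene [269.9 184.9] [267 181   7   8  46] [0.5668 0.0099 0.054 ]
  tri (array([0.57069664, 0.00572731, 0.05070321]), np.float64(0.00044369768718363167))
pink top [282.  151.4] [272 144  21  16 327] [0.6353 0.0309 0.05  ]
pink scene [246.7 186. ] [236 175  21  24 353] [0.6049 0.0557 0.05  ]
  tri (array([0.64186716, 0.02745167, 0.0234925 ]), np.float64(0.004594895097449464))
bluewall top [204.7 165.1] [193 163  24   5  73] [0.6095 0.2152 0.02  ]
bluewall scene [194.9 219.3] [184 213  21  13 125] [0.5997 0.2187 0.02  ]
  tri (array([0.61001072, 0.21474695, 0.01305292]), np.float64(0.0037712289434662224))
```

```bash
python3 - <<'E'
from m import *
t=cv2.imread("pics/top0.png")[:,:,::-1].copy(); s=cv2.imread("pics/scene0.png")[:,:,::-1].copy()
# tray silhouette (darker than bench)
for n,im,b,th in(("top",t,(183,155,228,232),150),("scene",s,(178,208,250,265),150)):
    v=cv2.cvtColor(im,cv2.COLOR_RGB2HSV)[:,:,2]
    x0,y0,x1,y1=b; m=np.zeros_like(v); m[y0:y1,x0:x1]=(v[y0:y1,x0:x1]<th)*255
    m=cv2.morphologyEx(m,cv2.MORPH_OPEN,np.ones((2,2)))
    c=max(cv2.findContours(m,0,1)[0],key=cv2.contourArea); r=cv2.minAreaRect(c); print(n,r, v[y0:y1:12,x0-6:x1+6:4].tolist() if n=="top" else "")
crop(t,180,150,235,240,6.5,"pics/tray_t.png"); crop(s,175,200,255,270,9,"pics/tray_s.png")
crop(t,245,130,315,265,4.4,"pics/cr_t.png"); crop(s,225,165,315,250,7,"pics/cr_s.png")
E
```

```text
top ((207.5, 195.5), (65.0, 31.0), 90.0) [[171, 171, 169, 168, 171, 172, 171, 170, 172, 169, 168, 172, 171, 172, 170], [172, 169, 170, 168, 67, 63, 69, 67, 74, 75, 90, 137, 172, 170, 170], [171, 171, 170, 169, 61, 124, 121, 122, 125, 122, 120, 134, 169, 172, 171], [170, 170, 171, 169, 65, 126, 123, 124, 125, 124, 121, 136, 170, 170, 169], [170, 171, 170, 171, 60, 125, 123, 125, 126, 126, 123, 133, 170, 172, 168], [172, 171, 170, 167, 62, 126, 128, 127, 127, 127, 122, 133, 171, 169, 172], [169, 170, 170, 170, 170, 148, 124, 120, 123, 121, 166, 171, 170, 170, 171]]
scene ((213.4000244140625, 236.8000030517578), (64.0, 30.799999237060547), 36.869895935058594)
```

View pics/tray_t.png

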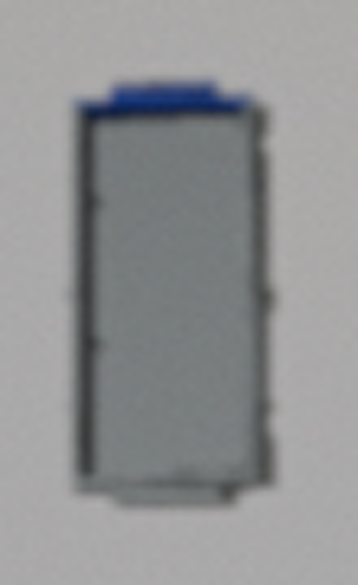

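View pics/cr_t.png

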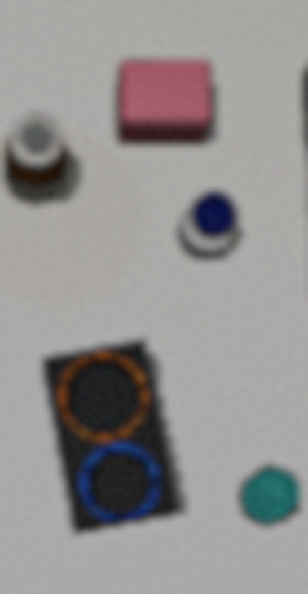

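View pics/tray_s.png

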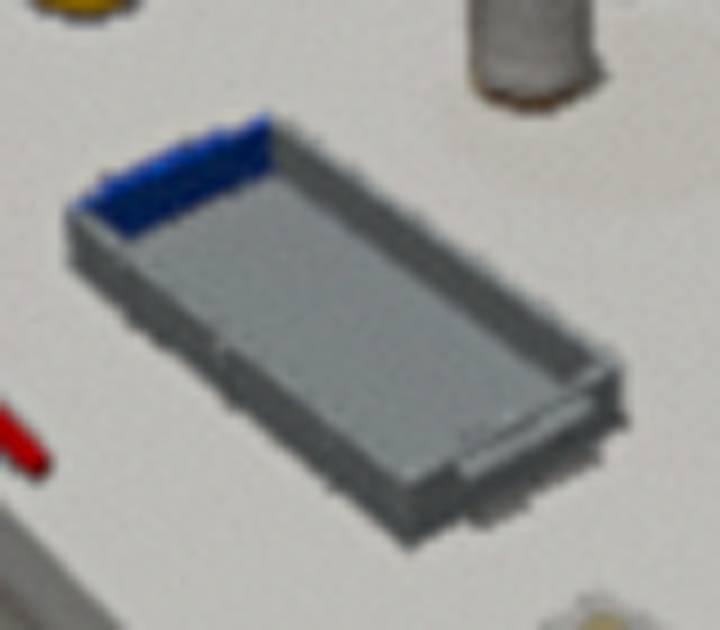

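View pics/cr_s.png

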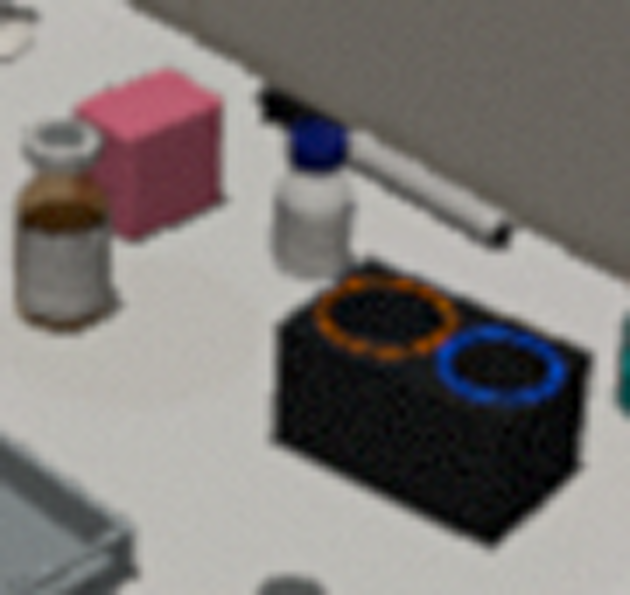

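```bash
python3 - <<'E'
from m import *
t=cv2.imread("pics/top0.png")
g=t.mean(2)
for r0 in (170,180,190,200,210,217): print(r0,g[r0:r0+6,186:226].mean(0).round().astype(int).tolist())
print([ (r,int(g[r,198:212].mean())) for r in range(158,172)],[ (r,int(g[r,198:212].mean())) for r in range(218,236)])
for b in (0,):
  print("blueness",[(r,int((t[r,198:212,0].astype(int)-t[r,198:212,2]).mean())) for r in range(158,172)], [(r,int((t[r,192:195,0].astype(int)-t[r,192:195,2]).mean())) for r in range(158,172)])
# predicted edges for a tray at trial pose
for x,y in((.54,.212),):
  for dx in(-.072,-.068,0,.068,.072):
    print(dx,[ (dy,z,proj("top",[[x+dx,y+dy,z]])[0].round(1).tolist()) for dy,z in((.034,.022),(.034,0),(.03,.022),(.03,.004),(-.03,.004),(-.03,.022),(-.034,.022),(-.034,0))])
E
```

```text
170 [170, 170, 171, 169, 157, 124, 82, 62, 88, 113, 121, 120, 121, 120, 121, 120, 120, 121, 120, 120, 120, 120, 121, 120, 120, 122, 120, 120, 120, 121, 120, 116, 98, 82, 107, 144, 166, 170, 170, 170]
180 [169, 170, 170, 169, 156, 126, 84, 61, 82, 109, 120, 121, 121, 122, 121, 121, 121, 121, 121, 122, 121, 122, 122, 121, 122, 121, 122, 122, 122, 122, 123, 122, 108, 84, 93, 134, 163, 170, 170, 170]
190 [170, 170, 169, 166, 153, 121, 79, 63, 90, 116, 124, 124, 122, 122, 123, 123, 123, 123, 123, 123, 122, 123, 122, 123, 122, 123, 122, 123, 122, 123, 123, 120, 105, 86, 90, 124, 155, 168, 171, 170]
200 [170, 170, 170, 169, 156, 124, 82, 61, 83, 110, 122, 124, 125, 124, 123, 123, 124, 124, 124, 124, 124, 124, 124, 124, 124, 124, 124, 124, 123, 124, 123, 122, 115, 98, 96, 133, 163, 170, 170, 170]
210 [170, 170, 170, 167, 154, 121, 80, 63, 92, 118, 125, 125, 125, 125, 124, 125, 125, 124, 125, 124, 124, 125, 124, 125, 124, 125, 125, 125, 125, 125, 124, 121, 112, 95, 92, 126, 159, 169, 171, 170]
217 [170, 170, 170, 169, 156, 123, 81, 64, 92, 119, 126, 126, 125, 125, 126, 126, 125, 125, 126, 125
[... 1362 characters left out ...]
), (0.03, 0.022, [192.3, 193.3]), (0.03, 0.004, [193.6, 194.7]), (-0.03, 0.004, [218.4, 194.8]), (-0.03, 0.022, [217.6, 193.4]), (-0.034, 0.022, [219.3, 193.4]), (-0.034, 0, [220.2, 195.1])]
0.068 [(0.034, 0.022, [191.8, 165.5]), (0.034, 0, [193.3, 167.8]), (0.03, 0.022, [193.4, 165.5]), (0.03, 0.004, [194.6, 167.4]), (-0.03, 0.004, [219.1, 167.5]), (-0.03, 0.022, [218.3, 165.6]), (-0.034, 0.022, [220.0, 165.6]), (-0.034, 0, [220.8, 167.9])]
0.072 [(0.034, 0.022, [191.8, 163.9]), (0.034, 0, [193.3, 166.2]), (0.03, 0.022, [193.5, 163.9]), (0.03, 0.004, [194.7, 165.8]), (-0.03, 0.004, [219.1, 165.9]), (-0.03, 0.022, [218.4, 163.9]), (-0.034, 0.022, [220.0, 163.9]), (-0.034, 0, [220.9, 166.3])]
```

```bash
python3 - <<'E'
from m import *
P=np.array([onz("scene",uv,.022) for uv in((183.3,222.8),(205,212.4),(243.9,240.6),(220,254.1))]);print(P.round(4),P.mean(0).round(4))
for a,b in((0,1),(1,2),(2,3),(3,0)): d=P[b]-P[a];print(np.linalg.norm(d).round(4),np.arctan2(d[1],d[0]).round(3))
def T(x,y,w,pts): 
    R=np.array([[np.cos(w),-np.sin(w),0],[np.sin(w),np.cos(w),0],[0,0,1]]); return np.array(pts)@R.T+[x,y,0]
for x,y in((.536,.211),(.534,.212)):
  q=T(x,y,.038,[[.072,.034,.022],[.072,-.034,.022],[-.072,-.034,.022],[-.072,.034,.022],[.078,0,.022],[-.078,0,.022]])
  print(proj("scene",q).round(1).tolist(),"\n",proj("top",q).round(1).tolist())
# filler top corners / cradle top corners from crops
F=[(245+a/4.4,130+b/4.4) for a,b in((121,60),(211,60),(212,127),(119,127))]
F=np.array([onz("top",p,.05) for p in F]);print("filler",F.round(4).tolist(),F.mean(0))
C=[(245+a/4.4,130+b/4.4) for a,b in((45,359),(143,342),(180,512),(77,530))]
C=np.array([onz("top",p,.05) for p in C]);print("cradle",C.round(4).tolist(),C.mean(0), np.arctan2(*(C[1]-C[2])[[1,0]]),np.arctan2(*(C[0]-C[3])[[1,0]]))
F=[(225+a/7,165+b/7) for a,b in((77,107),(170,68),(221,99),(130,138))]
F=np.array([onz("scene",p,.05) for p in F]);print("fillerS",F.round(4).tolist(),F.mean(0))
F=[(225+a/7,165+b/7) for a,b in((280,327),(370,262),(592,360),(500,425))]
F=np.array([onz("scene",p,.05) for p in F]);print("cradS",F.round(4).tolist(),F.mean(0))
# vials: amber cap top centre
print("amber top cap",onz("top",(245+36/4.4,130+137/4.4),.075),"base",onz("top",(245+40/4.4,130+178/4.4),0))
print("amb S",onz("scene",(225+64/7,165+133/7),.075),tri((245+36/4.4,130+137/4.4),(225+64/7,165+133/7)))
print("blue S",onz("scene",(225+320/7,165+128/7),.056),"top",onz("top",(245+214/4.4,130+213/4.4),.056))
print("panel",onz("scene",(352,218),0),tri((327.5,258),(352,218)),proj("scene",[[.38,-.085,.3],[.38,-.085,.5],[.38,-.085,.7]]))
E
```

```text
[[0.6023 0.2485 0.022 ]
 [0.6064 0.1854 0.022 ]
 [0.4637 0.1805 0.022 ]
 [0.4605 0.2469 0.022 ]] [0.5332 0.2153 0.022 ]
0.0633 -1.505
0.1428 -3.107
0.0665 1.618
0.1418 0.011
[[182.6, 221.8], [206.3, 211.1], [245.6, 239.1], [221.2, 252.6], [193.3, 215.2], [235.5, 247.1]] 
 [[191.0, 166.0], [219.3, 165.1], [220.1, 224.9], [191.0, 225.8], [205.1, 163.1], [205.6, 227.9]]
[[182.7, 222.4], [206.4, 211.6], [245.8, 239.7], [221.4, 253.3], [193.4, 215.7], [235.7, 247.7]] 
 [[190.6, 166.8], [218.8, 165.9], [219.7, 225.7], [190.6, 226.6], [204.7, 163.9], [205.2, 228.8]]
filler [[0.6543, 0.0531, 0.05], [0.6546, 0.005, 0.05], [0.6175, 0.005, 0.05], [0.6172, 0.0543, 0.05]] [0.6359005  0.02935265 0.05      ]
cradle [[0.4931, 0.0927, 0.05], [0.5023, 0.0422, 0.05], [0.4152, 0.0238, 0.05], [0.4059, 0.076, 0.05]] [0.45410734 0.05865393 0.05      ] 0.20834390382273357 0.18919866367546456
fillerS [[0.6455, 0.0589, 0.05], [0.6474, 0.0113, 0.05], [0.6164, 0.012, 0.05], [0.6149, 0.058, 0.05]] [0.63107627 0.0350374  0.05      ]
cradS [[0.488, 0.098, 0.05], [0.498, 0.0472, 0.05], [0.4106, 0.0315, 0.05], [0.4048, 0.0807, 0.05]] [0.45033823 0.06435715 0.05      ]
amber top cap [0.60434935 0.0979024  0.075     ] base [0.60193709 0.09625382 0.        ]
amb S [0.5986675  0.10158781 0.075     ] (array([0.60502532, 0.09747405, 0.07084331]), np.float64(0.0013451367366503428))
blue S [0.56913362 0.00484012 0.056     ] top [0.56935809 0.00523109 0.056     ]
panel [ 0.38401857 -0.10497297  0.        ] (array([ 0.38195472, -0.08154309,  0.01275857]), np.float64(0.02003060058460174)) [[ 372.39853968  101.72093941]
 [ 395.07145564  -11.7568788 ]
 [ 426.89569417 -170.99181443]]
```

```bash
cat > plan.py <<'E'
from m import *
from scipy.spatial.transform import Rotation as Ro
def cur():
    s=get_state(); return s["ee_pos"],Ro.from_rotvec(s["orientation"]),s
def tgt(jaw):  # tool x down, tool z at world yaw jaw
    z=np.array([np.cos(jaw),np.sin(jaw),0]); x=np.array([0,0,-1.]); return Ro.from_matrix(np.stack([x,np.cross(z,x),z],1))
def go(pos,jaw=None,R=None):
    p,Rc,s=cur()
    if R is None:
        R=Rc if jaw is None else min((tgt(jaw),tgt(jaw+np.pi)),key=lambda r:(Rc.inv()*r).magnitude())
    sh=Rc.inv().apply(np.array(pos)-p); rv=(Rc.inv()*R).as_rotvec()
    print("to",np.round(pos,4),"row: "," ".join(f"{v:.4f}" for v in sh/.5)," ".join(f"{v:.4f}" for v in rv/np.pi),"| dist mm",round(1e3*np.linalg.norm(sh),1),"deg",round(np.degrees(np.linalg.norm(rv)),1))
def show():
    p,R,s=cur(); z=R.apply([0,0,1]); x=R.apply([1,0,0]); print("t",s["clock"],"p",p.round(4),"down",x.round(3),"jawyaw",np.arctan2(z[1],z[0]).round(3),"q",s["qpos"].round(2),"F",s["ft_force"].round(1),"w",round(s["gripper_width"]*94,1))
E
python3 - <<'E'
from plan import *
show(); j=.195+np.pi/2
go([.2,-.24,.26]); go([.22,-.1,.26],j);go([.3,.04,.24],j)
E
```

```text
t 0.1 p [ 0.2586 -0.513   0.2237] down [-0.001  0.002 -1.   ] jawyaw -1.104 q [-1.22  0.28  1.51  0.    1.36 -0.12] F [-0.4  0.5  0.5] w 94.0
to [ 0.2  -0.24  0.26] row:  -0.0717 0.1411 -0.5405 0.0000 0.0000 0.0000 | dist mm 281.6 deg 0.0
to [ 0.22 -0.1   0.26] row:  -0.0713 0.3028 -0.7725 0.0865 -0.0005 0.0000 | dist mm 416.4 deg 15.6
to [0.3  0.04 0.24] row:  -0.0309 0.5717 -0.9505 0.0865 -0.0005 0.0000 | dist mm 554.8 deg 15.6
```

```bash
python3 -m pendant '-0.072 0.141 -0.54 0 0 0 0.6;-0.072 0.141 -0.54 0 0 0 0.6;-0.072 0.141 -0.54 0 0 0 0.6;-0.072 0.141 -0.54 0 0 0 0.6;-0.072 0.141 -0.54 0 0 0 0.6;-0.072 0.303 -0.772 0.04 0 0 0.6;-0.072 0.303 -0.772 0.086 0 0 0.6;-0.072 0.303 -0.772 0.086 0 0 0.6;-0.072 0.303 -0.772 0.086 0 0 0.6;-0.072 0.303 -0.772 0.086 0 0 0.6' 20; python3 - <<'E'
from plan import *
show(); j=.195+np.pi/2
go([.3,.04,.24],j);go([.4545,.0595,.2],j);go([.4545,.0595,.12],j)
E
```

```text
clock: 1.1
ee_pos: [0.2194, -0.0969, 0.2602]
orientation: [1.061, 1.3, -1.057]
ft_force: [-0.1, 0.8, 0.5]
gripper_width: 0.796
t 1.1 p [ 0.2194 -0.0969  0.2602] down [ 0.     0.002 -1.   ] jawyaw -1.368 q [-0.71 -0.29  1.98  0.    1.46  0.66] F [-0.1  0.8  0.5] w 74.8
to [0.3  0.04 0.24] row:  0.0410 0.2130 -0.2357 0.0024 -0.0007 -0.0002 | dist mm 160.2 deg 0.5
to [0.4545 0.0595 0.2   ] row:  0.1211 0.5235 -0.2116 0.0024 -0.0007 -0.0002 | dist mm 288.7 deg 0.5
to [0.4545 0.0595 0.12  ] row:  0.2811 0.5234 -0.2112 0.0024 -0.0007 -0.0002 | dist mm 315.3 deg 0.5
```

```bash
python3 -m pendant '0.041 0.213 -0.236 0.0024 0 0 0.6;0.041 0.213 -0.236 0.0024 0 0 0.6;0.041 0.213 -0.236 0.0024 0 0 0.6;0.041 0.213 -0.236 0.0024 0 0 0.6;0.28 0.523 -0.211 0.0024 0 0 0.6;0.28 0.523 -0.211 0.0024 0 0 0.6;0.28 0.523 -0.211 0.0024 0 0 0.6;0.28 0.523 -0.211 0.0024 0 0 0.6;0.28 0.523 -0.211 0.0024 0 0 0.6;0.28 0.523 -0.211 0.0024 0 0 0.6' 20; python3 - <<'E'
from plan import *
show(); j=.195+np.pi/2
go([.4545,.0595,.12],j)
for n in("scene","top"):
    im=viewer.camera(n); cv2.imwrite(f"pics/{n}1.png",im[:,:,::-1]); crop(im,160,100,360,280,4 if n=="top" else 3.3,f"pics/{n}1c.png")
E
```

```text
clock: 2.1
ee_pos: [0.4543, 0.0585, 0.1189]
orientation: [1.065, 1.3, -1.066]
ft_force: [-0.6, 0.9, -0.8]
gripper_width: 0.802
t 2.1 p [0.4543 0.0585 0.1189] down [-0.004  0.002 -1.   ] jawyaw -1.376 q [-0.03  0.19  1.91  0.    1.05  1.35] F [-0.6  0.9 -0.8] w 75.4
to [0.4545 0.0595 0.12  ] row:  -0.0021 0.0009 -0.0019 -0.0002 -0.0009 0.0012 | dist mm 1.5 deg 0.3
```

View pics/scene1.png

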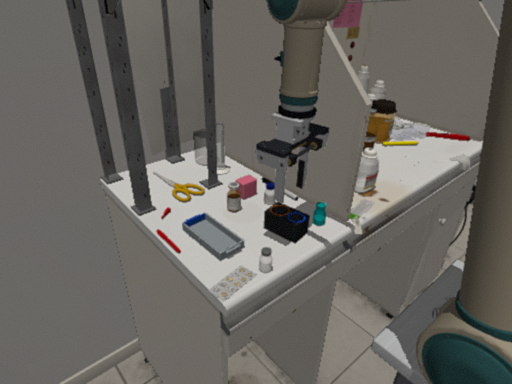

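View pics/top1.png

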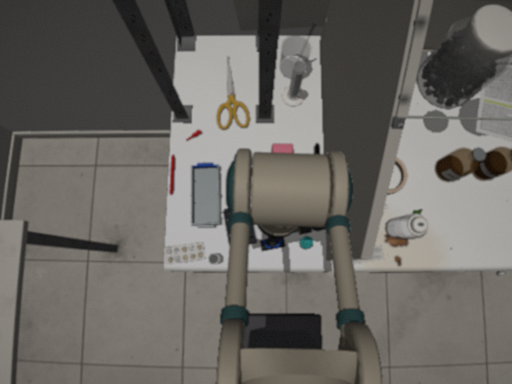

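```bash
python3 - <<'E'
from plan import *
im=cv2.imread("pics/scene1.png")[:,:,::-1]; crop(im,225,110,345,250,4.2,"pics/s1z.png")
for uv in((370,258),(395,150),(412,70),(403,110)):
    o,d=ray("top",uv); k=(-.085-o[1])/d[1]; print(uv,(o+k*d).round(3))
E
```

```text
(370, 258) [ 0.385 -0.085  0.311]
(395, 150) [ 0.518 -0.085  0.438]
(412, 70) [ 0.59  -0.085  0.507]
(403, 110) [ 0.557 -0.085  0.473]
```

View pics/s1z.png

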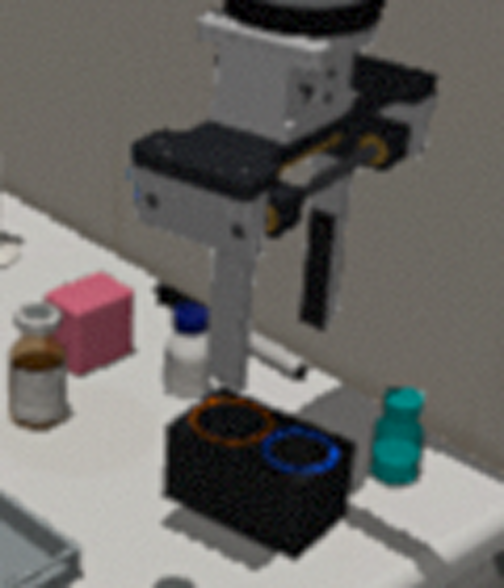

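```bash
python3 - <<'E'
from plan import *
p,R,s=cur()
for dz in(-.0375,-.0495,.0375,.0495):
  for dy in(-.008,.008):
    uv=proj("scene",[p+R.apply([.019,dy,dz])])[0]; print(dz,dy,((uv-[225,110])*4.2).round())
go([.4543,.0598,.047],.198+np.pi/2)
E
```

```text
-0.0375 -0.008 [243. 383.]
-0.0375 0.008 [217. 372.]
-0.0495 -0.008 [229. 393.]
-0.0495 0.008 [203. 382.]
0.0375 -0.008 [320. 327.]
0.0375 0.008 [295. 317.]
0.0495 -0.008 [332. 318.]
0.0495 0.008 [307. 309.]
to [0.4543 0.0598 0.047 ] row:  0.1477 0.0013 -0.0017 -0.0012 -0.0007 -0.0000 | dist mm 73.9 deg 0.2
```

```bash
python3 -m pendant '0.074 0.001 -0.002 0 0 0 0.6;0.147 0.001 -0.002 0 0 0 0.6;0.147 0.001 -0.002 0 0 0 0.6;0.147 0.001 -0.002 0 0 0 -0.2;0.147 0.001 -0.002 0 0 0 -0.2;0.147 0.001 -0.002 0 0 0 -0.2;0.147 0.001 -0.002 0 0 0 -0.2' 25; python3 - <<'E'
from plan import *
show(); im=viewer.camera("scene"); crop(im,225,110,345,250,4.2,"pics/s2z.png")
go([.4543,.0598,.09])
E
```

```text
clock: 2.9
ee_pos: [0.4555, 0.0601, 0.0493]
orientation: [1.068, 1.294, -1.061]
ft_force: [-1.1, 0.8, 7.9]
gripper_width: 0.573
t 2.9 p [0.4555 0.0601 0.0493] down [ 0.004  0.002 -1.   ] jawyaw -1.377 q [-0.02  0.28  2.    0.    0.85  1.35] F [-1.1  0.8  7.9] w 53.8
to [0.4543 0.0598 0.09  ] row:  -0.0814 -0.0021 -0.0000 0.0000 0.0000 0.0000 | dist mm 40.7 deg 0.0
```

View pics/s2z.png

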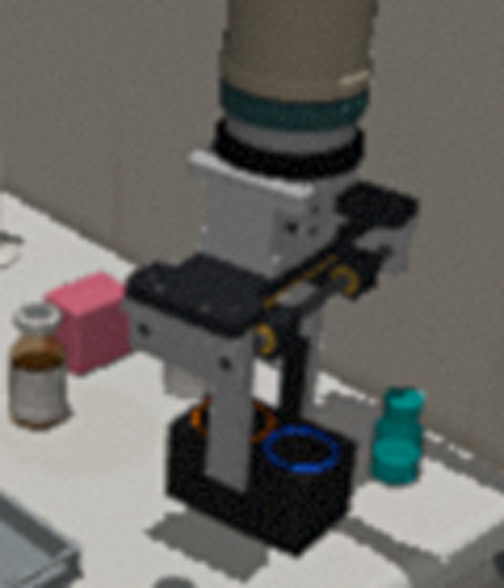

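```bash
python3 -m pendant '-0.08 0 0 0 0 0 -0.2;-0.12 0 0 0 0 0 -0.2;-0.12 0 0 0 0 0 -0.2;-0.12 0 0 0 0 0 -0.2' 25; python3 - <<'E'
from plan import *
show(); go([.555,.2117,.09],.035+np.pi/2)
E
```

```text
clock: 3.35
ee_pos: [0.4551, 0.0599, 0.1094]
orientation: [1.068, 1.293, -1.061]
ft_force: [-0.2, -0.5, -1.8]
gripper_width: 0.573
t 3.35 p [0.4551 0.0599 0.1094] down [ 0.004  0.002 -1.   ] jawyaw -1.377 q [-0.02  0.2   1.92  0.    1.01  1.35] F [-0.2 -0.5 -1.8] w 53.9
to [0.555  0.2117 0.09  ] row:  0.0404 0.2545 -0.2592 0.0507 -0.0006 -0.0014 | dist mm 182.7 deg 9.1
```

```bash
python3 -m pendant '0 0.0636 -0.0648 0.013 0 -0.0014 -0.2;0 0.127 -0.13 0.025 0 -0.0014 -0.2;0 0.19 -0.195 0.038 0 -0.0014 -0.2;0 0.2545 -0.2592 0.0507 0 -0.0014 -0.2;0.04 0.2545 -0.2592 0.0507 0 -0.0014 -0.2;0.04 0.2545 -0.2592 0.0507 0 -0.0014 -0.2;0.04 0.2545 -0.2592 0.0507 0 -0.0014 -0.2' 25; python3 - <<'E'
from plan import *
show()
for n in("scene","top"):
    im=viewer.camera(n); cv2.imwrite(f"pics/{n}3.png",im[:,:,::-1])
    if n=="scene": crop(im,155,120,285,275,4.6*.8,"pics/s3z.png")
    else: crop(im,170,130,290,270,4.2,"pics/t3z.png")
E
```

```text
clock: 4.05
ee_pos: [0.553, 0.211, 0.0882]
orientation: [1.181, 1.23, -1.187]
ft_force: [-0.0, 0.4, -1.6]
gripper_width: 0.569
t 4.05 p [0.553  0.211  0.0882] down [-0.005  0.    -1.   ] jawyaw -1.536 q [0.25 0.41 1.67 0.   1.07 1.78] F [-0.   0.4 -1.6] w 53.5
```

View pics/s3z.png

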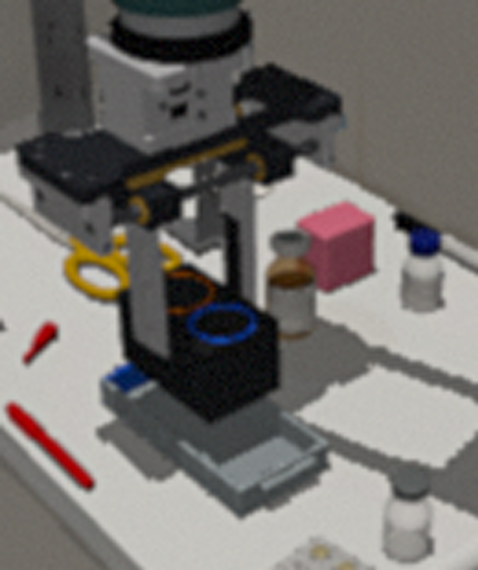

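View pics/t3z.png

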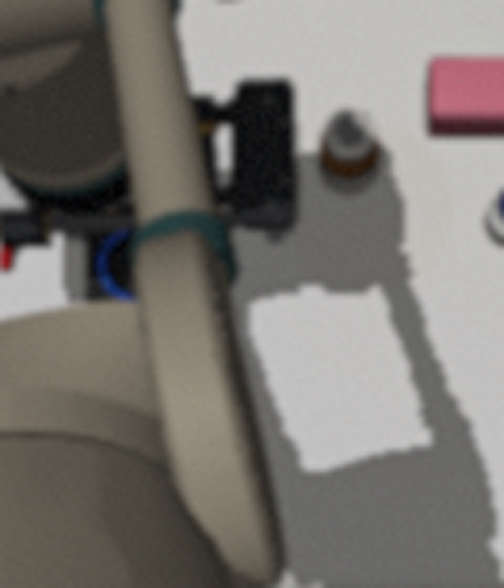

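```bash
python3 - <<'E'
from plan import *
s=cv2.imread("pics/scene3.png")[:,:,::-1].copy()
for nm,lo,hi in(("blue",(105,120,60),(130,255,255)),("or",(5,90,60),(20,255,255))):
    mm,cnt,c,st=blob(s,lo,hi,(195,190,232,216)); e=cv2.fitEllipse(cnt); print(nm,st,c,e[0], [onz("scene",e[0],z).round(4).tolist() for z in(.088,.09)])
p,R,_=cur(); w=.035; u=np.array([np.cos(w),np.sin(w),0])
for dz in(.001,.003): print(proj("scene",[p-u*.0255+[0,0,dz],p+u*.0195+[0,0,dz]]), (p-u*.0255+[0,0,dz]))
t=cv2.imread("pics/top3.png")[:,:,::-1].copy()
# tray visible near end
cv2.imwrite("pics/s3t.png",cv2.resize(s[210:270,175:255,::-1],None,fx=9,fy=9,interpolation=cv2.INTER_CUBIC))
E
```

```text
blue [206 202  19  12  85] [214.95294118 208.18823529] (214.9448699951172, 207.66485595703125) [[0.5261, 0.2104, 0.088], [0.5236, 0.2121, 0.09]]
or [228 191   4   5  17] [229.70588235 193.29411765] (229.6768798828125, 193.3072052001953) [[0.5535, 0.1498, 0.088], [0.5509, 0.1517, 0.09]]
[[214.33822487 205.87936247]
 [202.01007633 197.41719659]] [0.52881547 0.20997458 0.09098891]
[[214.30713605 205.09982214]
 [201.96388621 196.65385634]] [0.52881547 0.20997458 0.09298891]
```

View pics/s3t.png

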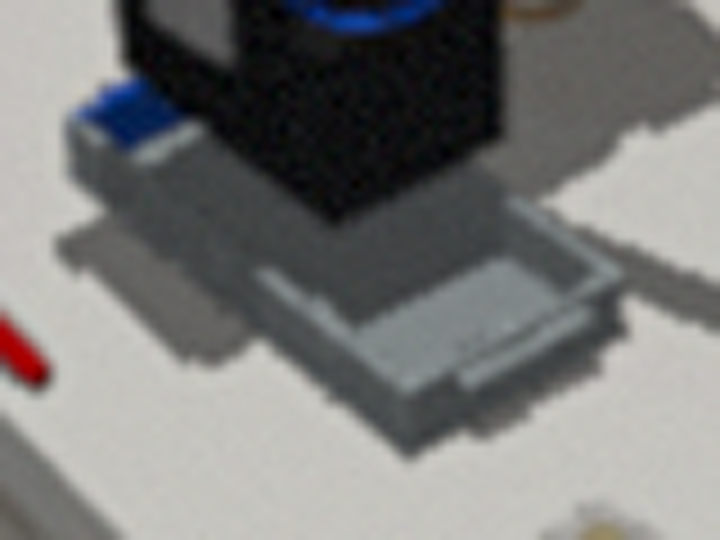

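```bash
python3 - <<'E'
from plan import *
f=lambda a,b,z: onz("scene",(175+a/9,210+b/9),z)
w=.035
for z in(.038,.040,.042):
    A=f(335,222,z);B=f(502,135,z); print(z,A.round(4),B.round(4),((A+B)/2).round(4),np.linalg.norm(A-B))
C=f(405,390,.022);D=f(622,272,.022);print(C,D,(C+D)/2,np.linalg.norm(C-D))
go([.555,.2120,.07],.035+np.pi/2)
E
```

```text
0.038 [0.5067 0.2334 0.038 ] [0.5094 0.1811 0.038 ] [0.508  0.2072 0.038 ] 0.05239061255545125
0.04 [0.5045 0.2348 0.04  ] [0.5073 0.1827 0.04  ] [0.5059 0.2088 0.04  ] 0.052172204663006434
0.042 [0.5024 0.2362 0.042 ] [0.5051 0.1843 0.042 ] [0.5037 0.2103 0.042 ] 0.05195379677056154
[0.46243873 0.24551832 0.022     ] [0.46438765 0.17927221 0.022     ] [0.46341319 0.21239527 0.022     ] 0.06627477169257086
to [0.555 0.212 0.07 ] row:  0.0400 0.0015 -0.0022 -0.0002 -0.0004 0.0004 | dist mm 20.0 deg 0.1
```

```bash
python3 -m pendant '0.014 0.0035 -0.004 0 0 0 -0.2;0.028 0.0035 -0.004 0 0 0 -0.2;0.028 0.0035 -0.004 0 0 0 -0.2;0.028 0.0035 -0.004 0 0 0 -0.2' 25; python3 - <<'E'
from plan import *
show()
s=viewer.camera("scene")
cv2.imwrite("pics/s4t.png",cv2.resize(s[210:270,175:255,::-1],None,fx=9,fy=9,interpolation=cv2.INTER_CUBIC))
E
```

```text
clock: 4.55
ee_pos: [0.5557, 0.2127, 0.0758]
orientation: [1.184, 1.227, -1.185]
ft_force: [-0.9, -0.4, -1.3]
gripper_width: 0.575
t 4.55 p [0.5557 0.2127 0.0758] down [-0.002  0.001 -1.   ] jawyaw -1.537 q [0.25 0.42 1.68 0.   1.05 1.78] F [-0.9 -0.4 -1.3] w 54.0
```

View pics/s4t.png

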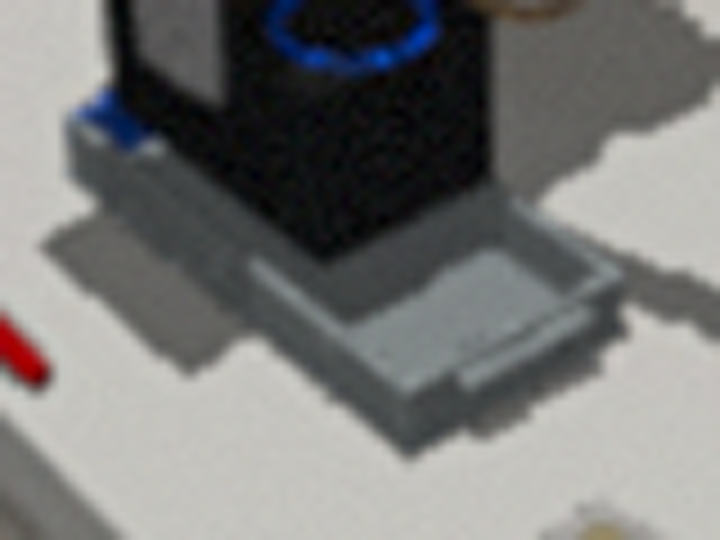

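```bash
python3 - <<'E'
from plan import *
f=lambda a,b,z: onz("scene",(175+a/9,210+b/9),z)
for z in(.026,.028):
    A=f(325,264,z);B=f(491,184,z); print(z,A.round(4),B.round(4),((A+B)/2).round(4),np.linalg.norm(A-B))
C=f(405,390,.022);D=f(622,272,.022);print(C,D,(C+D)/2,np.linalg.norm(C-D))
go([.555,.2135,.05],.035+np.pi/2)
E
```

```text
0.026 [0.5077 0.2361 0.026 ] [0.5079 0.1859 0.026 ] [0.5078 0.211  0.026 ] 0.05026617856153099
0.028 [0.5056 0.2375 0.028 ] [0.5058 0.1874 0.028 ] [0.5057 0.2125 0.028 ] 0.050061740694955253
[0.46243873 0.24551832 0.022     ] [0.46438765 0.17927221 0.022     ] [0.46341319 0.21239527 0.022     ] 0.06627477169257086
to [0.555  0.2135 0.05  ] row:  0.0521 -0.0018 -0.0014 -0.0003 -0.0004 0.0004 | dist mm 26.1 deg 0.1
```

```bash
python3 -m pendant '0.006 -0.001 -0.0015 0 0 0 -0.2;0.012 -0.001 -0.0015 0 0 0 -0.2;0.018 -0.001 -0.0015 0 0 0 -0.2;0.022 -0.001 -0.0015 0 0 0 -0.2;0.022 -0.001 -0.0015 0 0 0 -0.2' 25; python3 - <<'E'
from plan import *
show()
s=viewer.camera("scene")
cv2.imwrite("pics/s5t.png",cv2.resize(s[190:270,165:255,::-1],None,fx=7,fy=7,interpolation=cv2.INTER_CUBIC))
E
```

```text
clock: 5.1
ee_pos: [0.5551, 0.2135, 0.0646]
orientation: [1.184, 1.228, -1.185]
ft_force: [0.3, -0.5, -1.1]
gripper_width: 0.57
t 5.1 p [0.5551 0.2135 0.0646] down [-0.002  0.001 -1.   ] jawyaw -1.537 q [0.25 0.43 1.69 0.   1.02 1.78] F [ 0.3 -0.5 -1.1] w 53.6
```

View pics/s5t.png

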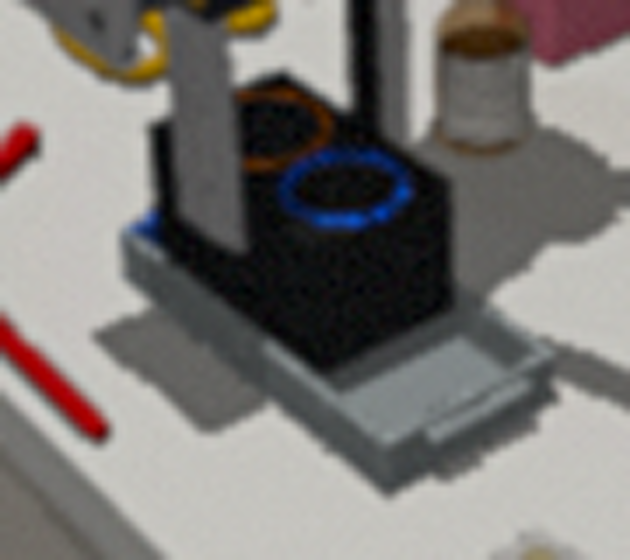

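No contact force, and the cradle bottom is inside the rim. I'll lower it further.

```bash
python3 -m pendant '0.006 0 0 0 0 0 -0.2;0.012 0 0 0 0 0 -0.2;0.018 0 0 0 0 0 -0.2;0.023 0 0 0 0 0 -0.2;0.023 0 0 0 0 0 -0.2' 20; python3 - <<'E'
from plan import *
show()
s=viewer.camera("scene")
cv2.imwrite("pics/s6t.png",cv2.resize(s[190:270,165:255,::-1],None,fx=7,fy=7,interpolation=cv2.INTER_CUBIC))
E
```

```text
clock: 5.65
ee_pos: [0.5552, 0.2136, 0.0534]
orientation: [1.184, 1.227, -1.185]
ft_force: [-0.7, -0.4, -0.6]
gripper_width: 0.571
t 5.65 p [0.5552 0.2136 0.0534] down [-0.002  0.001 -1.   ] jawyaw -1.537 q [0.25 0.45 1.7  0.   1.   1.78] F [-0.7 -0.4 -0.6] w 53.7
```

View pics/s6t.png

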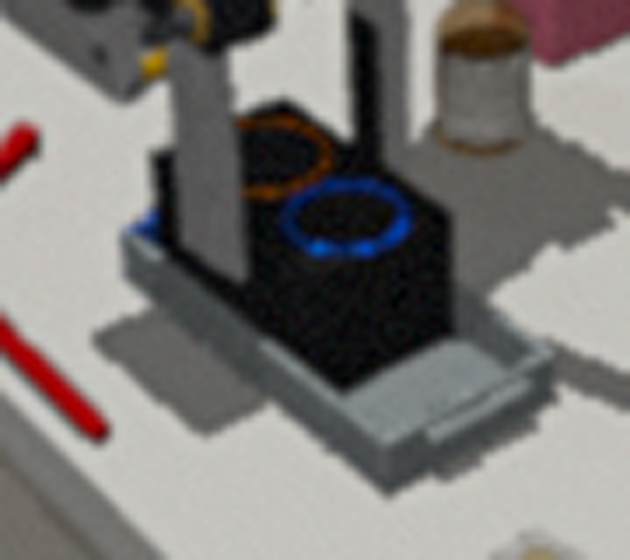

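```bash
python3 -m pendant '0.004 0 0 0 0 0 -0.2;0.005 0 0 0 0 0 -0.2;0.005 0 0 0 0 0 -0.2' 20; python3 - <<'E'
from plan import *
show()
f=lambda a,b,z: onz("scene",(165+a/7,190+b/7),z)
A=f(345,392,.005);B=f(452,335,.005);print(A,B, f(385,440,.022),f(550,352,.022))
E
```

```text
clock: 6.0
ee_pos: [0.5552, 0.2135, 0.0533]
orientation: [1.185, 1.227, -1.184]
ft_force: [-4.3, -1.8, 13.3]
gripper_width: 0.574
t 6.0 p [0.5552 0.2135 0.0533] down [-0.001  0.001 -1.   ] jawyaw -1.537 q [0.25 0.45 1.7  0.   0.99 1.79] F [-4.3 -1.8 13.3] w 54.0
[0.50621925 0.22963429 0.005     ] [0.50792099 0.1860583  0.005     ] [0.46364682 0.24463739 0.022     ] [0.46495553 0.18032708 0.022     ]
```

```bash
python3 -m pendant '-0.001 0.004 0 0 0 0 -0.2;-0.001 0.008 0 0 0 0 -0.2;-0.001 0.008 0 0 0 0 -0.2' 20; python3 - <<'E'
from plan import *
show()
s=viewer.camera("scene")
cv2.imwrite("pics/s7t.png",cv2.resize(s[190:270,165:255,::-1],None,fx=7,fy=7,interpolation=cv2.INTER_CUBIC))
E
```

```text
clock: 6.3
ee_pos: [0.5596, 0.2137, 0.0535]
orientation: [1.185, 1.227, -1.184]
ft_force: [-0.4, -0.0, -2.1]
gripper_width: 0.569
t 6.3 p [0.5596 0.2137 0.0535] down [-0.001  0.001 -1.   ] jawyaw -1.537 q [0.25 0.45 1.69 0.   1.   1.78] F [-0.4 -0.  -2.1] w 53.5
```

View pics/s7t.png

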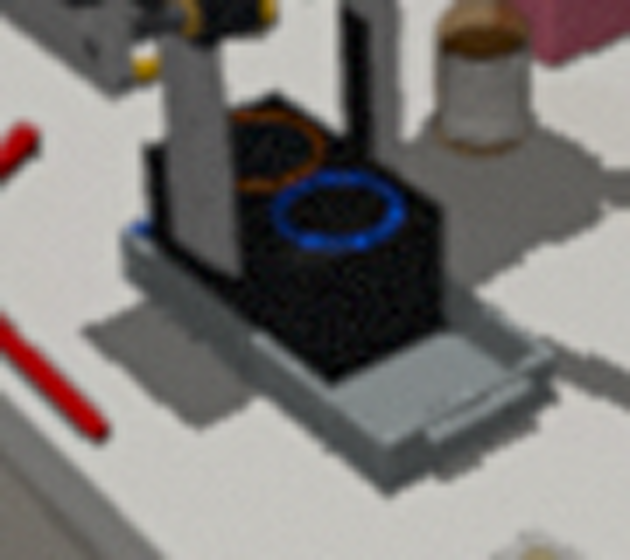

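```bash
python3 -m pendant '0 0 0 0 0 0 0.5;0 0 0 0 0 0 0.5;0 0 0 0 0 0 0.5;-0.1 0 0 0 0 0 0.5;-0.2 0 0 0 0 0 0.5;-0.24 0 0 0 0 0 0.5;-0.24 0 0 0 0 0 0.5' 20; python3 - <<'E'
from plan import *
show()
go([.636,.030,.17],np.pi/2)
E
```

```text
clock: 7.05
ee_pos: [0.5619, 0.2142, 0.1774]
orientation: [1.19, 1.222, -1.177]
ft_force: [0.2, -0.8, -0.2]
gripper_width: 0.749
t 7.05 p [0.5619 0.2142 0.1774] down [ 0.007  0.003 -1.   ] jawyaw -1.537 q [0.25 0.34 1.53 0.   1.26 1.78] F [ 0.2 -0.8 -0.2] w 70.4
to [0.636 0.03  0.17 ] row:  0.0147 0.1355 0.3732 0.0109 -0.0010 -0.0022 | dist mm 198.7 deg 2.0
```

```bash
python3 -m pendant '0.0147 0.034 0.093 0.0109 0 -0.0022 0.5;0.0147 0.068 0.186 0.0109 0 -0.0022 0.5;0.0147 0.1 0.28 0.0109 0 -0.0022 0.5;0.0147 0.1355 0.372 0.0109 0 -0.0022 0.5;0.0147 0.1355 0.372 0.0109 0 -0.0022 0.5;0.0147 0.1355 0.372 0.0109 0 -0.0022 0.5' 20; python3 - <<'E'
from plan import *
show()
for n in("scene","top"):
    im=viewer.camera(n); cv2.imwrite(f"pics/{n}8.png",im[:,:,::-1])
    if n=="scene": crop(im,155,90,305,265,3.3,"pics/s8z.png")
    else: crop(im,170,130,330,260,4.2,"pics/t8z.png")
go([.636,.0305,.05],np.pi/2)
E
```

```text
clock: 7.65
ee_pos: [0.6351, 0.0297, 0.1678]
orientation: [1.212, 1.214, -1.212]
ft_force: [-0.1, 0.3, 0.4]
gripper_width: 0.751
t 7.65 p [0.6351 0.0297 0.1678] down [-0.004  0.004 -1.   ] jawyaw -1.573 q [-0.06  0.4   1.46  0.    1.29  1.51] F [-0.1  0.3  0.4] w 70.6
to [0.636  0.0305 0.05  ] row:  0.2372 0.0031 0.0032 0.0001 -0.0013 0.0009 | dist mm 118.6 deg 0.3
```

View pics/s8z.png

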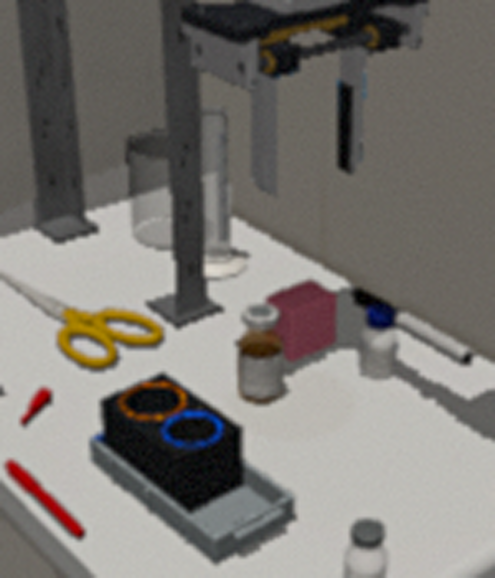

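View pics/t8z.png

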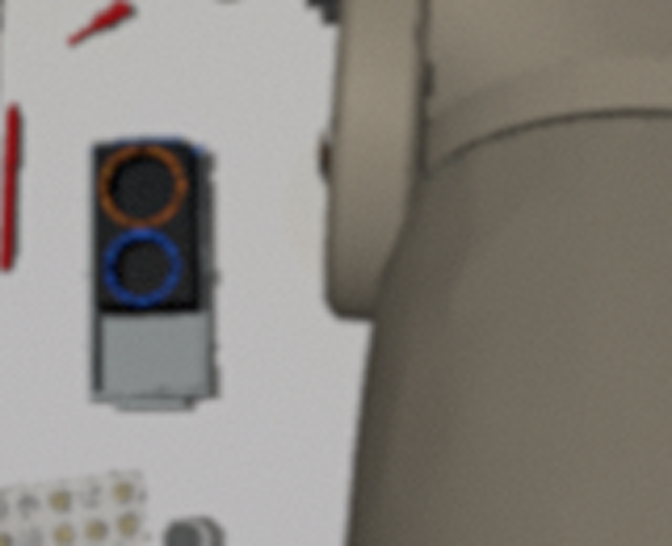

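```bash
python3 -m pendant '0.08 0.006 -0.0015 0 0 0.0009 0.36;0.16 0.006 -0.0015 0 0 0.0009 0.36;0.2 0.006 -0.0015 0 0 0.0009 0.36;0.238 0.006 -0.0015 0 0 0.0009 0.36;0.238 0.006 -0.0015 0 0 0.0009 0.36' 20; python3 - <<'E'
from plan import *
show()
im=viewer.camera("scene"); crop(im,195,90,305,235,4,"pics/s9z.png")
E
```

```text
clock: 8.25
ee_pos: [0.6342, 0.035, 0.0466]
orientation: [1.207, 1.219, -1.21]
ft_force: [0.1, -0.3, 0.3]
gripper_width: 0.675
t 8.25 p [0.6342 0.035  0.0466] down [-0.007  0.005 -1.   ] jawyaw -1.568 q [-0.06  0.51  1.61  0.01  1.03  1.51] F [ 0.1 -0.3  0.3] w 63.5
```

View pics/s9z.png

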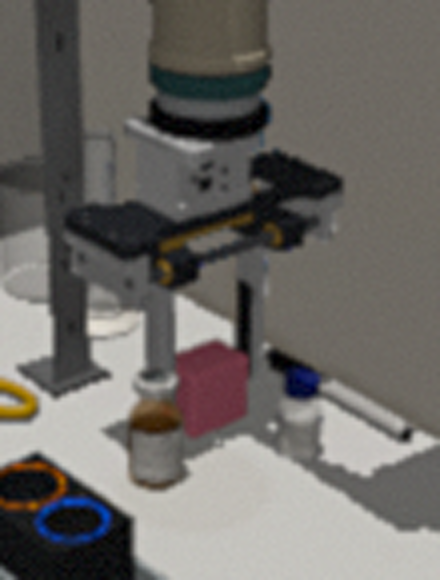

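```bash
python3 -m pendant '0 0 0 0 0 0 -0.3;0 0 0 0 0 0 -0.3;0 0 0 0 0 0 -0.3;0 0 0 0 0 0 -0.3;-0.05 0 0 0 0 0 -0.3;-0.15 0 0 0 0 0 -0.3;-0.18 0 0 0 0 0 -0.3;-0.18 0 0 0 0 0 -0.3' 25; python3 - <<'E'
from plan import *
show()
im=viewer.camera("scene"); crop(im,195,90,305,235,4,"pics/s10z.png")
E
```

```text
clock: 9.1
ee_pos: [0.6383, 0.0339, 0.142]
orientation: [1.212, 1.21, -1.203]
ft_force: [-0.2, -0.1, -0.5]
gripper_width: 0.533
t 9.1 p [0.6383 0.0339 0.142 ] down [ 0.004  0.004 -1.   ] jawyaw -1.568 q [-0.06  0.42  1.49  0.    1.23  1.51] F [-0.2 -0.1 -0.5] w 50.1
```

View pics/s10z.png

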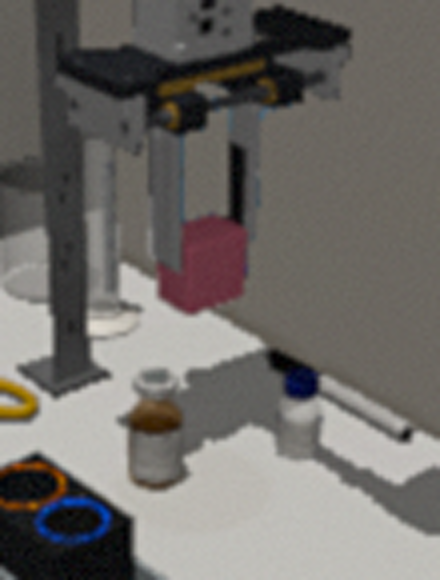

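```bash
python3 - <<'E'
from plan import *
t=cv2.imread("pics/top8.png")[:,:,::-1].copy(); s=cv2.imread("pics/scene8.png")[:,:,::-1].copy()
for nm,lo,hi in(("bl",(105,120,60),(130,255,255)),("or",(5,90,60),(20,255,255))):
    mm,cnt,c,st=blob(t,lo,hi,(190,166,222,206)); e=cv2.fitEllipse(cnt)
    mm,cnt,c2,st2=blob(s,lo,hi,(185,200,228,230)); e2=cv2.fitEllipse(cnt)
    print(nm,st,e[0],onz("top",e[0],.054).round(4),st2,e2[0],onz("scene",e2[0],.054).round(4),tri(e[0],e2[0]))
g=t.mean(2); print([(r,int(g[r,198:214].mean())) for r in range(198,232)])
g=t.mean(2)
for r0 in (205,210,216): print(r0,g[r0:r0+5,186:226].mean(0).round().astype(int).tolist())
for X in([.464,.212,.022],[.468,.212,.022],[.468,.212,.004],[.5145,.212,.054],[.5145,.212,.004]): print(X,proj("top",[X]))
E
```

```text
bl [195 185  18  18 133] (203.42825317382812, 193.17779541015625) [0.5342 0.211  0.054 ] [203 214  20  12 106] (212.87953186035156, 219.60870361328125) [0.5326 0.2127 0.054 ] (array([0.53460189, 0.21128804, 0.05218434]), np.float64(0.00016432980673043062))
or [193 166  22  18 127] (203.17037963867188, 173.98388671875) [0.5792 0.213  0.054 ] [191 205  21  13  99] (200.91102600097656, 211.0146942138672) [0.5771 0.2146 0.054 ] (array([0.57955398, 0.21320497, 0.05213314]), np.float64(0.00021141513951146193))
[(198, 40), (199, 46), (200, 50), (201, 44), (202, 24), (203, 14), (204, 47), (205, 94), (206, 126), (207, 136), (208, 136), (209, 135), (210, 135), (211, 136), (212, 136), (213, 136), (214, 136), (215, 136), (216, 136), (217, 136), (218, 136), (219, 136), (220, 137), (221, 135), (222, 131), (223, 123), (224, 111), (225, 123), (226, 129), (227, 132), (228, 166), (229, 184), (230, 185), (231, 184)]
205 [185, 184, 185, 183, 169, 136, 90, 69, 94, 118, 124, 124, 123, 123, 123, 123, 123, 123, 125, 127, 127, 127, 127, 128, 127, 128, 129, 131, 133, 132, 131, 129, 124, 109, 107, 145, 177, 186, 185, 185]
210 [184, 185, 185, 182, 167, 134, 88, 69, 99, 129, 138, 136, 137, 136, 136, 136, 137, 136, 136, 136, 137, 136, 136, 136, 136, 136, 136, 136, 136, 137, 135, 131, 124, 105, 99, 137, 172, 185, 186, 185]
216 [185, 185, 186, 183, 169, 134, 86, 67, 100, 130, 137, 138, 137, 137, 137, 137, 136, 136, 137, 137, 137, 137, 137, 137, 137, 136, 137, 137, 137, 137, 136, 131, 121, 101, 90, 117, 155, 179, 187, 186]
[0.464, 0.212, 0.022] [[203.98295525 225.35273183]]
[0.468, 0.212, 0.022] [[204.03319525 223.64307609]]
[0.468, 0.212, 0.004] [[205.07811723 224.46158121]]
[0.5145, 0.212, 0.054] [[202.70127647 201.69888454]]
[0.5145, 0.212, 0.004] [[205.64725209 205.16234133]]
```

```bash
python3 - <<'E'
from plan import *
go([.4925,.211,.14],.038+np.pi/2)
go([.4925,.211,.09],.038+np.pi/2)
E
```

```text
to [0.4925 0.211  0.14  ] row:  0.0011 -0.2875 -0.3546 -0.0114 -0.0014 0.0002 | dist mm 228.2 deg 2.1
to [0.4925 0.211  0.09  ] row:  0.1011 -0.2874 -0.3542 -0.0114 -0.0014 0.0002 | dist mm 233.6 deg 2.1
```

```bash
python3 -m pendant '0.001 -0.058 -0.071 -0.0114 -0.0014 0 -0.3;0.001 -0.116 -0.142 -0.0114 -0.0014 0 -0.3;0.001 -0.174 -0.213 -0.0114 -0.0014 0 -0.3;0.001 -0.232 -0.284 -0.0114 -0.0014 0 -0.3;0.001 -0.2875 -0.3545 -0.0114 -0.0014 0 -0.3;0.1 -0.2875 -0.3545 -0.0114 -0.0014 0 -0.3;0.1 -0.2875 -0.3545 -0.0114 -0.0014 0 -0.3;0.1 -0.2875 -0.3545 -0.0114 -0.0014 0 -0.3' 25; python3 - <<'E'
from plan import *
show();go([.4925,.211,.075],.038+np.pi/2)
im=viewer.camera("scene"); crop(im,165,130,275,270,4.2,"pics/s11z.png")
E
```

```text
clock: 9.95
ee_pos: [0.4911, 0.2106, 0.0891]
orientation: [1.177, 1.229, -1.185]
ft_force: [-0.2, 1.8, -0.1]
gripper_width: 0.528
t 9.95 p [0.4911 0.2106 0.0891] down [-0.005 -0.002 -1.   ] jawyaw -1.532 q [ 0.28  0.33  1.79 -0.    1.02  1.81] F [-0.2  1.8 -0.1] w 49.6
to [0.4925 0.211  0.075 ] row:  0.0281 0.0029 -0.0008 0.0002 0.0005 0.0015 | dist mm 14.1 deg 0.3
```

View pics/s11z.png

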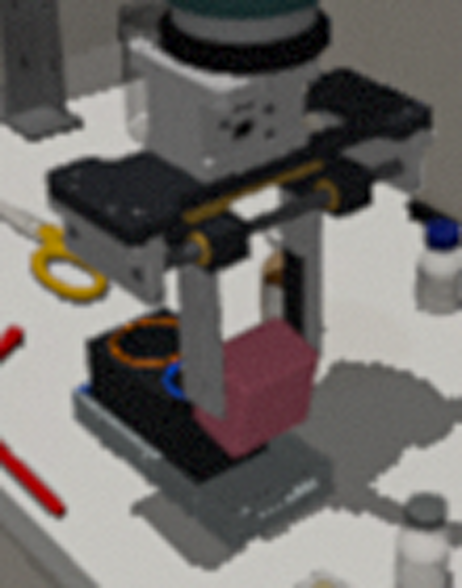

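```bash
python3 -m pendant '0.015 0.0015 -0.001 0 0.0005 0.0015 -0.3;0.03 0.0015 -0.001 0 0.0005 0.0015 -0.3;0.03 0.0015 -0.001 0 0.0005 0.0015 -0.3;0.03 0.0015 -0.001 0 0.0005 0.0015 -0.3' 25; python3 - <<'E'
from plan import *
show();go([.4925,.211,.055],.038+np.pi/2)
im=viewer.camera("scene"); crop(im,185,190,265,265,8,"pics/s12z.png")
E
```

```text
clock: 10.4
ee_pos: [0.493, 0.2105, 0.0749]
orientation: [1.183, 1.225, -1.18]
ft_force: [-3.1, -1.3, 0.1]
gripper_width: 0.528
t 10.4 p [0.493  0.2105 0.0749] down [ 0.002  0.    -1.   ] jawyaw -1.534 q [ 0.27  0.35  1.81 -0.    0.98  1.81] F [-3.1 -1.3  0.1] w 49.6
to [0.4925 0.211  0.055 ] row:  0.0398 -0.0011 -0.0010 -0.0003 -0.0000 -0.0005 | dist mm 19.9 deg 0.1
```

View pics/s12z.png

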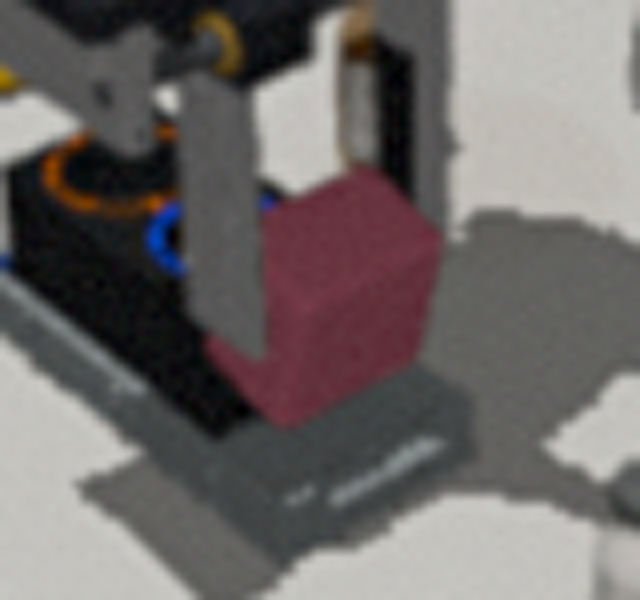

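```bash
python3 - <<'E'
from plan import *
f=lambda a,b,z: onz("scene",(185+a/8,190+b/8),z)
for z in(.026,.028): print(f(285,428,z),f(420,362,z))
print(f(283,560,0),f(270,520,.022),f(475,405,.022))
E
```

```text
[0.48339762 0.22846813 0.026     ] [0.48309928 0.18280147 0.026     ]
[0.4813936  0.22987432 0.028     ] [0.48109648 0.18439339 0.028     ]
[0.4656516  0.24287692 0.        ] [0.45985856 0.25057796 0.022     ] [0.46295396 0.17970525 0.022     ]
```

```bash
python3 -m pendant '0 -0.0045 -0.001 0 0 0 -0.3;0 -0.009 -0.001 0 0 0 -0.3;0.008 -0.009 -0.001 0 0 0 -0.3;0.015 -0.009 -0.001 0 0 0 -0.3;0.02 -0.009 -0.001 0 0 0 -0.3;0.02 -0.009 -0.001 0 0 0 -0.3' 25; python3 - <<'E'
from plan import *
show();go([.4885,.211,.052],.038+np.pi/2)
im=viewer.camera("scene"); crop(im,185,190,265,265,8,"pics/s13z.png")
E
```

```text
clock: 11.05
ee_pos: [0.4884, 0.2109, 0.0646]
orientation: [1.182, 1.226, -1.181]
ft_force: [1.0, -0.1, -0.4]
gripper_width: 0.525
t 11.05 p [0.4884 0.2109 0.0646] down [ 0.001  0.    -1.   ] jawyaw -1.533 q [ 0.28  0.35  1.83 -0.    0.96  1.81] F [ 1.  -0.1 -0.4] w 49.3
to [0.4885 0.211  0.052 ] row:  0.0251 0.0002 -0.0002 -0.0002 0.0000 -0.0004 | dist mm 12.6 deg 0.1
```

View pics/s13z.png

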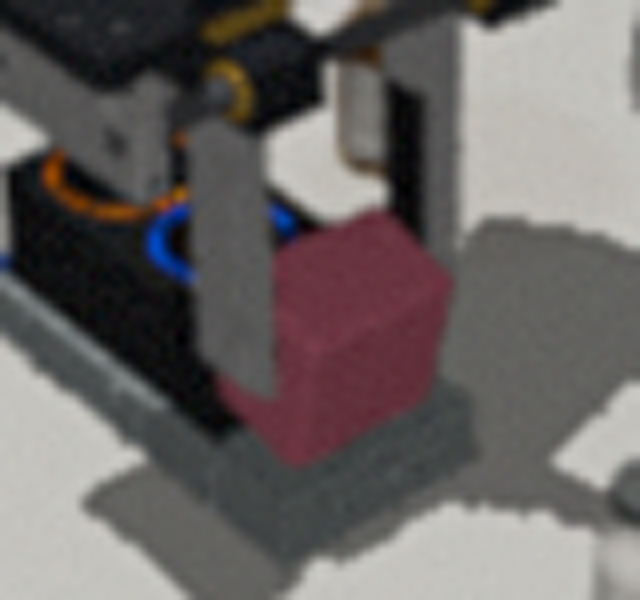

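```bash
python3 -m pendant '0.008 0 0 0 0 0 -0.3;0.016 0 0 0 0 0 -0.3;0.024 0 0 0 0 0 -0.3;0.028 0 0 0 0 0 -0.3;0.028 0 0 0 0 0 -0.3' 25; python3 - <<'E'
from plan import *
show()
im=viewer.camera("scene"); crop(im,185,190,265,265,8,"pics/s14z.png")
E
```

```text
clock: 11.6
ee_pos: [0.4882, 0.2109, 0.0502]
orientation: [1.182, 1.226, -1.181]
ft_force: [0.3, 0.5, -0.1]
gripper_width: 0.529
t 11.6 p [0.4882 0.2109 0.0502] down [ 0.001 -0.    -1.   ] jawyaw -1.533 q [ 0.28  0.37  1.85 -0.    0.92  1.81] F [ 0.3  0.5 -0.1] w 49.8
```

View pics/s14z.png

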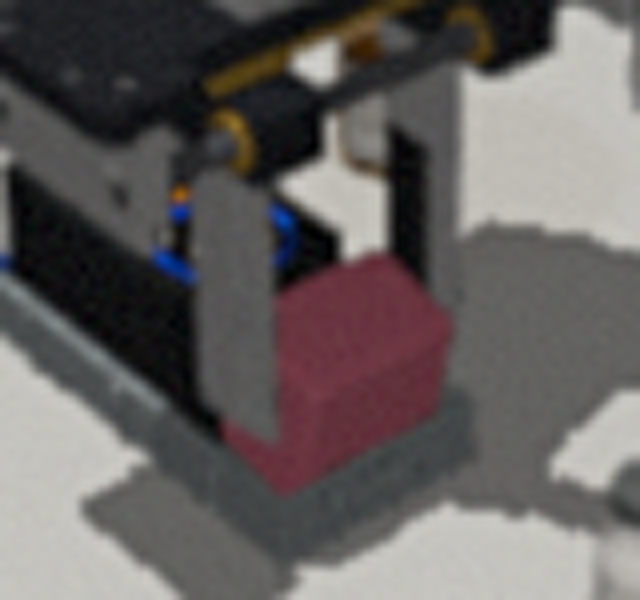

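```bash
python3 -m pendant '0.003 0 0 0 0 0 -0.3;0.006 0 0 0 0 0 -0.3;0.006 0 0 0 0 0 -0.3' 25; python3 -c "
from plan import *
show()"
```

```text
clock: 11.95
ee_pos: [0.4887, 0.2109, 0.0484]
orientation: [1.182, 1.225, -1.18]
ft_force: [-1.4, -0.5, 4.8]
gripper_width: 0.529
t 11.95 p [0.4887 0.2109 0.0484] down [ 0.002  0.    -1.   ] jawyaw -1.533 q [ 0.28  0.37  1.85 -0.    0.92  1.81] F [-1.4 -0.5  4.8] w 49.7
```

```bash
python3 -m pendant '-0.002 0 0 0 0 0 0.4;-0.002 0 0 0 0 0 0.4;-0.002 0 0 0 0 0 0.4;-0.1 0 0 0 0 0 0.4;-0.2 0 0 0 0 0 0.4;-0.27 0 0 0 0 0 0.3;-0.27 0 0 0 0 0 0.3' 20; python3 - <<'E'
from plan import *
show()
for n in("scene","top"):
    im=viewer.camera(n); cv2.imwrite(f"pics/{n}15.png",im[:,:,::-1])
    if n=="scene": crop(im,165,170,305,270,5.5,"pics/s15z.png")
    else: crop(im,170,130,330,260,4.2,"pics/t15z.png")
go([.604,.098,.18],np.pi/2)
E
```

```text
clock: 12.65
ee_pos: [0.4919, 0.212, 0.1887]
orientation: [1.19, 1.22, -1.171]
ft_force: [-0.9, 0.5, -0.2]
gripper_width: 0.652
t 12.65 p [0.4919 0.212  0.1887] down [ 0.013  0.003 -1.   ] jawyaw -1.533 q [ 0.28  0.23  1.66 -0.    1.24  1.81] F [-0.9  0.5 -0.2] w 61.3
to [0.604 0.098 0.18 ] row:  0.0083 0.2222 0.2345 0.0119 -0.0002 -0.0010 | dist mm 161.6 deg 2.2
```

View pics/s15z.png

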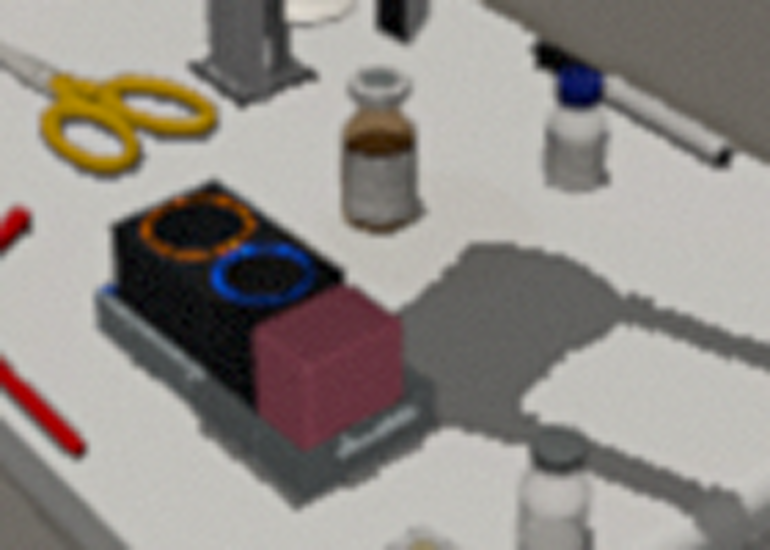

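View pics/t15z.png

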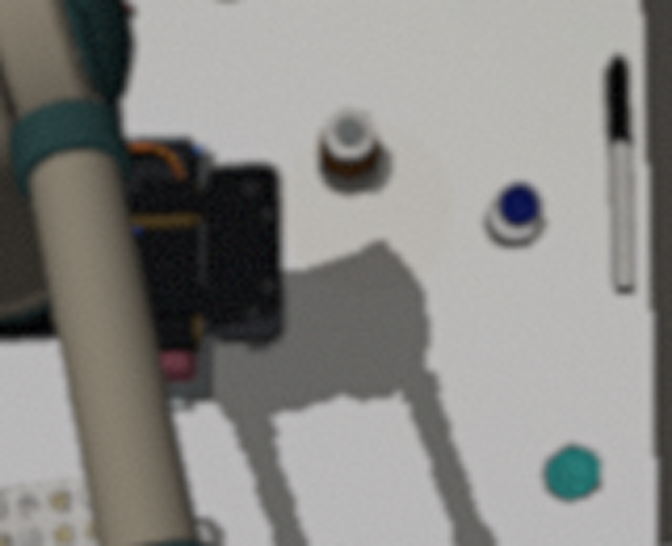

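```bash
python3 -m pendant '0.008 0.055 0.058 0.006 0 -0.001 0.2;0.008 0.11 0.117 0.0119 0 -0.001 0.2;0.008 0.166 0.176 0.0119 0 -0.001 0.2;0.008 0.222 0.2345 0.0119 0 -0.001 0.2;0.008 0.222 0.2345 0.0119 0 -0.001 0.2;0.008 0.222 0.2345 0.0119 0 -0.001 0.2;0.008 0.222 0.2345 0.0119 0 -0.001 0.2' 20; python3 - <<'E'
from plan import *
show(); go([.604,.098,.12],np.pi/2)
for n in("scene","top"):
    im=viewer.camera(n); cv2.imwrite(f"pics/{n}16.png",im[:,:,::-1])
    if n=="scene": crop(im,175,80,285,240,3.7,"pics/s16z.png")
    else: crop(im,170,130,330,260,4.2,"pics/t16z.png")
E
```

```text
clock: 13.45
ee_pos: [0.6022, 0.0986, 0.1786]
orientation: [1.208, 1.213, -1.211]
ft_force: [0.4, 0.0, -0.4]
gripper_width: 0.599
t 13.45 p [0.6022 0.0986 0.1786] down [-0.004  0.001 -1.   ] jawyaw -1.57 q [0.05 0.36 1.5  0.   1.29 1.62] F [ 0.4  0.  -0.4] w 56.3
to [0.604 0.098 0.12 ] row:  0.1171 0.0041 0.0014 0.0002 -0.0003 0.0012 | dist mm 58.6 deg 0.2
```

View pics/s16z.png

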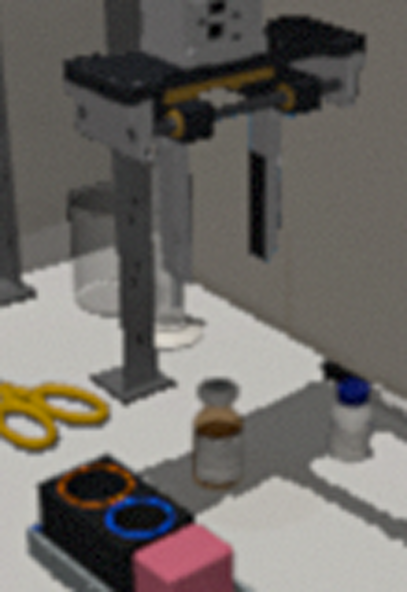

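View pics/t16z.png

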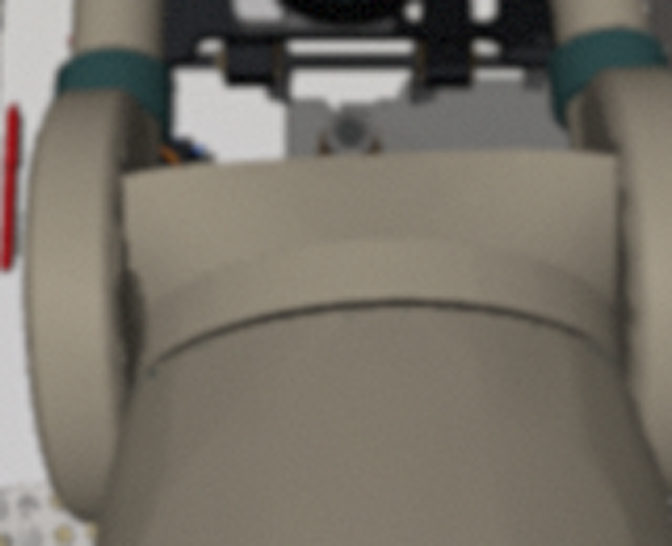

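```bash
python3 -m pendant '0.08 0.004 0.001 0 0 0.0012 0.2;0.15 0.004 0.001 0 0 0.0012 0.2;0.15 0.004 0.001 0 0 0.0012 0.2;0.15 0.004 0.001 0 0 0.0012 0.2' 20; python3 - <<'E'
from plan import *
show(); go([.604,.098,.046],np.pi/2)
for n in("scene","top"):
    im=viewer.camera(n); cv2.imwrite(f"pics/{n}17.png",im[:,:,::-1])
    if n=="scene": crop(im,200,140,270,230,6.4,"pics/s17z.png")
    else: crop(im,220,130,300,190,8,"pics/t17z.png")
p,R,_=cur()
for dz in(-.028,.028):
  for dy in(-.008,.008): print(((proj("scene",[p+R.apply([.019,dy,dz])])[0]-[200,140])*6.4).round())
E
```

```text
clock: 13.95
ee_pos: [0.6039, 0.0993, 0.1049]
orientation: [1.209, 1.21, -1.206]
ft_force: [0.9, -0.7, -0.4]
gripper_width: 0.598
t 13.95 p [0.6039 0.0993 0.1049] down [ 0.001  0.001 -1.   ] jawyaw -1.568 q [0.05 0.42 1.6  0.   1.12 1.62] F [ 0.9 -0.7 -0.4] w 56.2
to [0.604 0.098 0.046] row:  0.1178 0.0000 0.0027 0.0008 -0.0003 -0.0004 | dist mm 58.9 deg 0.2
[166. 274.]
[141. 258.]
[281. 230.]
[256. 215.]
```

View pics/s17z.png

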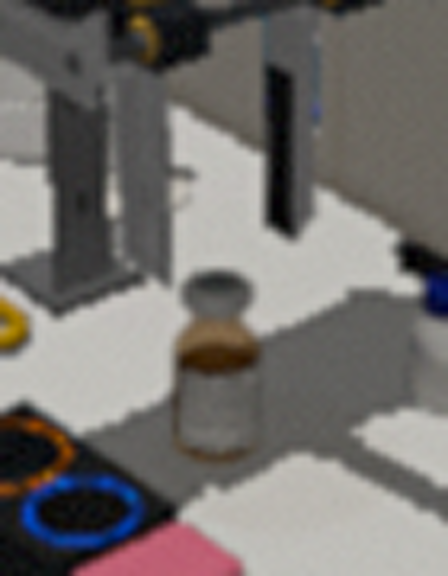

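View pics/t17z.png

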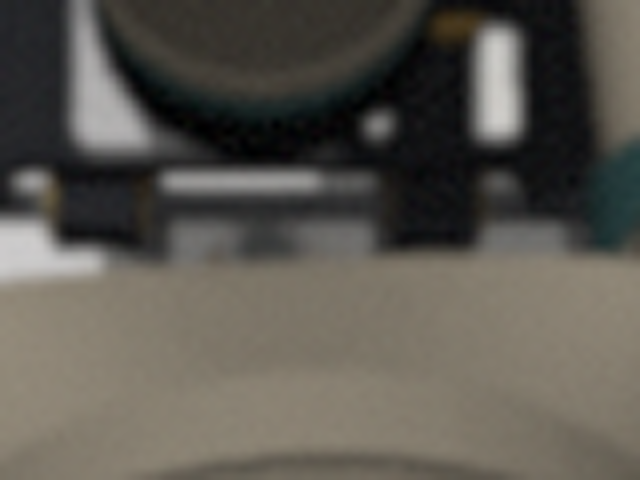

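```bash
cat >> plan.py <<'E'
def sc(uv,z): return onz("scene",np.array(uv,float)-[.7,1.8],z)
E
python3 - <<'E'
from plan import *
print("cap (top face centre)",sc((200+218/6.4,140+285/6.4),.075), "base ctr",sc((200+215/6.4,140+445/6.4),0))
print("blue cap top",sc((225+320/7,165+124/7),.056),"filler",sc((246.7,180),.05))
print("cradle rings",sc((212.88,219.61),.054),sc((200.91,211.01),.054))
E
```

```text
cap (top face centre) [0.60482866 0.09922356 0.075     ] base ctr [0.60661143 0.09990057 0.        ]
blue cap top [ 0.57943797 -0.00225173  0.056     ] filler [0.63788964 0.0308222  0.05      ]
cradle rings [0.53913488 0.21000513 0.054     ] [0.58425441 0.21176441 0.054     ]
```

```bash
python3 -m pendant '0.06 0.001 0.001 0.0008 0 0 0.2;0.118 0.001 0.001 0.0008 0 0 0.2;0.118 0.001 0.001 0.0008 0 0 0.2' 12; python3 - <<'E'
from plan import *
show()
for n in("scene",):
    im=viewer.camera(n); crop(im,200,140,270,230,6.4,"pics/s18z.png")
E
```

```text
clock: 14.35
ee_pos: [0.6049, 0.0987, 0.0464]
orientation: [1.211, 1.208, -1.208]
ft_force: [-0.8, 0.5, -0.5]
gripper_width: 0.601
t 14.35 p [0.6049 0.0987 0.0464] down [ 0.002  0.001 -1.   ] jawyaw -1.571 q [0.05 0.47 1.67 0.   1.   1.62] F [-0.8  0.5 -0.5] w 56.5
```

View pics/s18z.png

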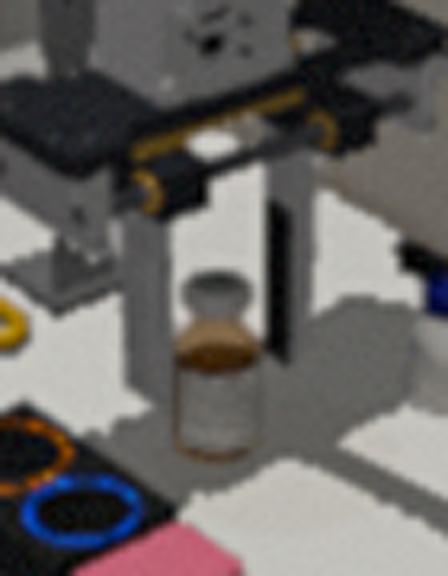

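```bash
python3 -m pendant '0 0 0 0 0 0 0;0 0 0 0 0 0 -0.4;0 0 0 0 0 0 -0.4;0 0 0 0 0 0 -0.4;0 0 0 0 0 0 -0.4' 15; python3 -c "
from plan import *
show()"; python3 -m pendant '-0.06 0 0 0 0 0 -0.4;-0.12 0 0 0 0 0 -0.4;-0.18 0 0 0 0 0 -0.4;-0.2 0 0 0 0 0 -0.4;-0.2 0 0 0 0 0 -0.4' 15; python3 - <<'E'
from plan import *
show()
for n in("scene",):
    im=viewer.camera(n); crop(im,190,110,280,230,5,"pics/s19z.png")
go([.579,.2145,.155],.040+np.pi/2);go([.579,.2145,.12],.040+np.pi/2)
E
```

```text
clock: 14.9
ee_pos: [0.6074, 0.099, 0.0496]
orientation: [1.214, 1.204, -1.203]
ft_force: [0.8, 1.5, 6.2]
gripper_width: 0.366
t 14.9 p [0.6074 0.099  0.0496] down [ 0.008  0.001 -1.   ] jawyaw -1.571 q [0.05 0.47 1.67 0.   1.   1.62] F [0.8 1.5 6.2] w 34.4
clock: 15.4
ee_pos: [0.6075, 0.0989, 0.1511]
orientation: [1.216, 1.202, -1.201]
ft_force: [-0.5, -0.4, -1.0]
gripper_width: 0.366
t 15.4 p [0.6075 0.0989 0.1511] down [ 0.011  0.001 -1.   ] jawyaw -1.571 q [0.05 0.38 1.54 0.   1.21 1.62] F [-0.5 -0.4 -1. ] w 34.4
to [0.579  0.2145 0.155 ] row:  -0.0113 -0.0547 -0.2314 -0.0128 -0.0004 -0.0025 | dist mm 119.0 deg 2.4
to [0.579  0.2145 0.12  ] row:  0.0587 -0.0552 -0.2313 -0.0128 -0.0004 -0.0025 | dist mm 122.5 deg 2.4
```

View pics/s19z.png

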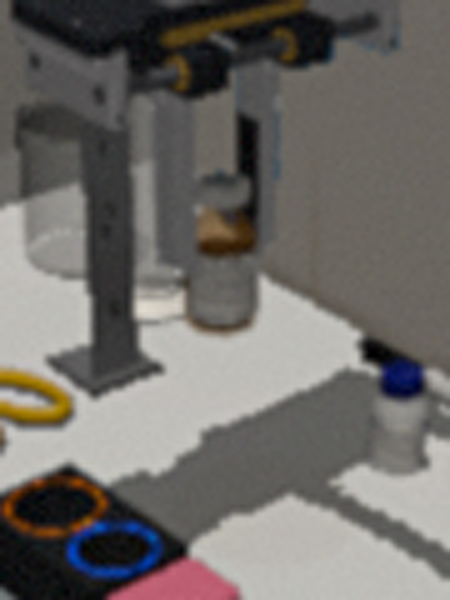

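```bash
python3 - <<'E'
from plan import *
p,R,_=cur(); print(p)
for dz in(.028,.0,-.019,-.047): print(dz,((proj("scene",[p+[0,0,dz]])[0]+[.7,1.8]-[190,110])*5).round())
for d in(-.018,.018): print("tips",((proj("scene",[p+R.apply([.019,d2,d]) for d2 in(-.008,.008)])+[.7,1.8]-[190,110])*5).round())
for d in(-.018,.018): print("vial side",((proj("scene",[p+R.apply([.047,d,0])])+[.7,1.8]-[190,110])*5).round())
im=viewer.camera("top"); crop(im,200,110,320,200,6,"pics/t19z.png")
E
```

```text
[0.60635574 0.09880498 0.14938935]
0.028 [218. 180.]
0.0 [218. 235.]
-0.019 [218. 271.]
-0.047 [219. 322.]
tips [[198. 287.]
 [178. 275.]]
tips [[258. 266.]
 [237. 255.]]
vial side [[241. 336.]]
vial side [[196. 308.]]
```

View pics/t19z.png

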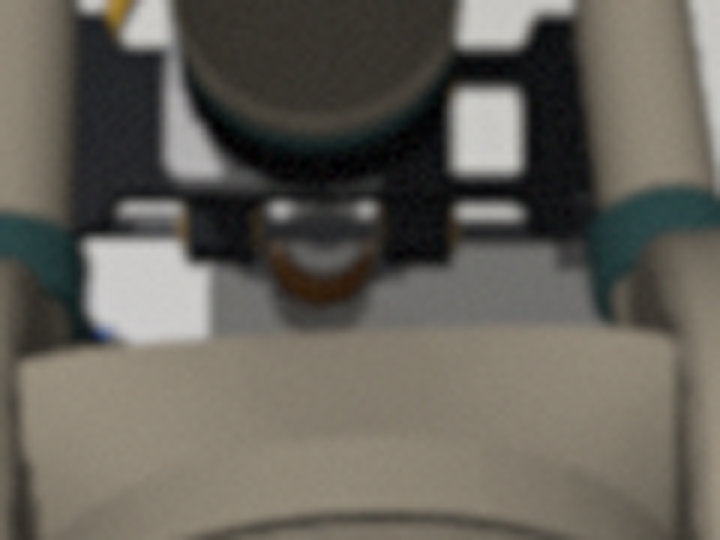

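```bash
python3 -m pendant '-0.012 -0.008 -0.058 -0.0128 0 -0.003 -0.4;-0.012 -0.02 -0.116 -0.0128 0 -0.003 -0.4;-0.012 -0.035 -0.175 -0.0128 0 -0.003 -0.4;-0.012 -0.048 -0.2313 -0.0128 0 -0.003 -0.4;0.03 -0.048 -0.2313 -0.0128 0 -0.003 -0.4;0.04 -0.048 -0.2313 -0.0128 0 -0.003 -0.4;0.04 -0.048 -0.2313 -0.0128 0 -0.003 -0.4' 15; python3 - <<'E'
from plan import *
show()
for n in("scene","top"):
    im=viewer.camera(n); cv2.imwrite(f"pics/{n}20.png",im[:,:,::-1])
    if n=="scene": crop(im,180,160,240,240,7.3,"pics/s20z.png")
    else: crop(im,170,130,270,230,6,"pics/t20z.png")
E
```

```text
clock: 16.2
ee_pos: [0.5801, 0.2138, 0.1257]
orientation: [1.175, 1.234, -1.187]
ft_force: [-0.6, -0.1, -1.0]
gripper_width: 0.367
t 16.2 p [0.5801 0.2138 0.1257] down [-0.009 -0.001 -1.   ] jawyaw -1.531 q [0.24 0.41 1.55 0.   1.19 1.77] F [-0.6 -0.1 -1. ] w 34.5
```

View pics/s20z.png

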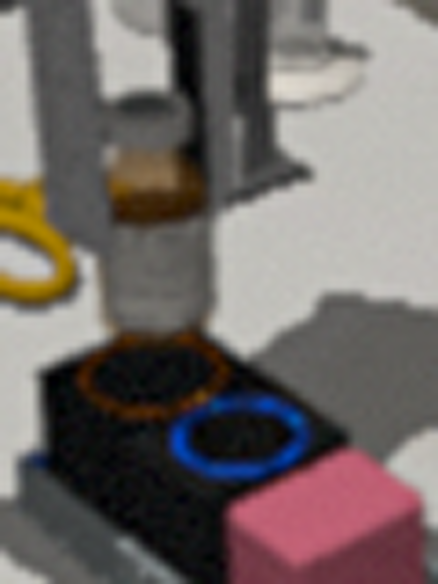

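View pics/t20z.png

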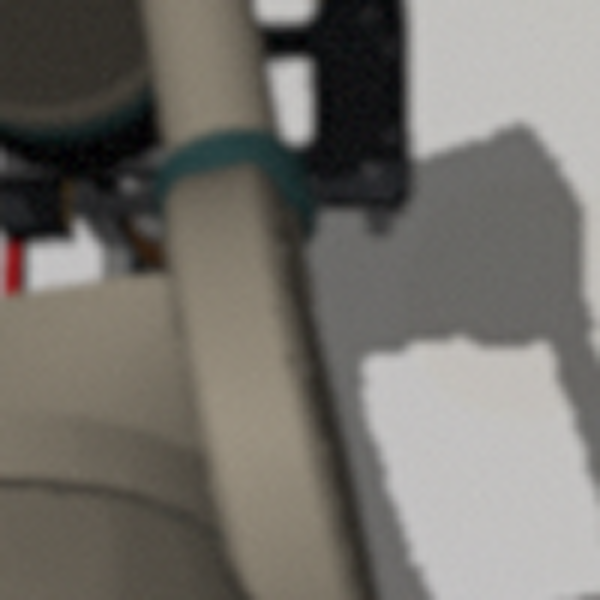

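```bash
python3 - <<'E'
from plan import *
s=cv2.imread("pics/scene20.png")[:,:,::-1].copy()
mm,cnt,c,st=blob(s,(5,90,50),(20,255,255),(185,200,215,220)); e=cv2.fitEllipse(cnt); print(st,e)
mm,cnt,c,st=blob(s,(105,120,60),(130,255,255),(195,210,228,230)); e=cv2.fitEllipse(cnt); print(st,e,onz("scene",e[0],.054))
p,R,_=cur(); print(p)
f=lambda X:((proj("scene",[X])[0]-[180,160])*7.3).round(1)
b=p+R.apply([.0496,0,0]); u=np.array([1,.04,0])
print("base pred",f(b),"+.7,1.8 =>",f(b)+[5.1,13])
print("per +5mm x",f(b+[.005,0,0])-f(b),"y",f(b+[0,.005,0])-f(b),"z",f(b+[0,0,.005])-f(b))
ths=np.linspace(0,2*np.pi,60); E=np.array([f(b+[.018*np.cos(a),.018*np.sin(a),0]) for a in ths]); print("base ellipse pred extents",E.min(0),E.max(0))
E=np.array([f(b+[.018*np.cos(a),.018*np.sin(a),.075]) for a in ths]); print("top ellipse pred extents",E.min(0),E.max(0))
E
```

```text
[195 205  16   7  22] ((210.92054748535156, 201.56640625), (12.884909629821777, 13.194867134094238), 0.0)
[203 214  20  12 109] ((212.410888671875, 219.4750213623047), (11.18761157989502, 18.831605911254883), 84.88573455810547) [0.53361496 0.21325899 0.054     ]
[0.58178612 0.21378008 0.12773637]
base pred [142.7 300.4] +.7,1.8 => [147.8 313.4]
per +5mm x [-9.  -6.8] y [-13.7   5.5] z [ -0.9 -13.6]
base ellipse pred extents [ 83.8 269.6] [201.3 332.5]
top ellipse pred extents [66.7 57.1] [190.3 114.7]
```

```bash
python3 - <<'E'
from plan import *
p,R,_=cur(); print(p)
f=lambda X:((proj("scene",[X])[0]-[180,160])*7.3).round(1)
for zz in(-.0175,-.0175-.0125,.0175,.03):
  print(zz,[f(p+R.apply([.019,d,zz])).tolist() for d in(-.008,.008)])
im=cv2.imread("pics/scene20.png"); cv2.imwrite("pics/s20y.png",cv2.resize(im[150:225,180:235],None,fx=10,fy=10,interpolation=cv2.INTER_CUBIC))
print([( (proj("scene",[p+R.apply([.019,d,zz])])[0]-[180,150])*10).round() for zz in(-.0175,-.03,.0175,.03) for d in(-.008,.008)])
E
```

```text
[0.58178612 0.21378008 0.12773637]
-0.0175 [[104.2, 245.0], [73.5, 224.1]]
-0.030000000000000002 [[69.0, 259.4], [38.4, 238.2]]
0.0175 [[199.4, 206.0], [168.3, 186.2]]
0.03 [[232.3, 192.6], [201.0, 173.1]]
[array([143., 436.]), array([101., 407.]), array([ 95., 455.]), array([ 53., 426.]), array([273., 382.]), array([231., 355.]), array([318., 364.]), array([275., 337.])]
```

View pics/s20y.png

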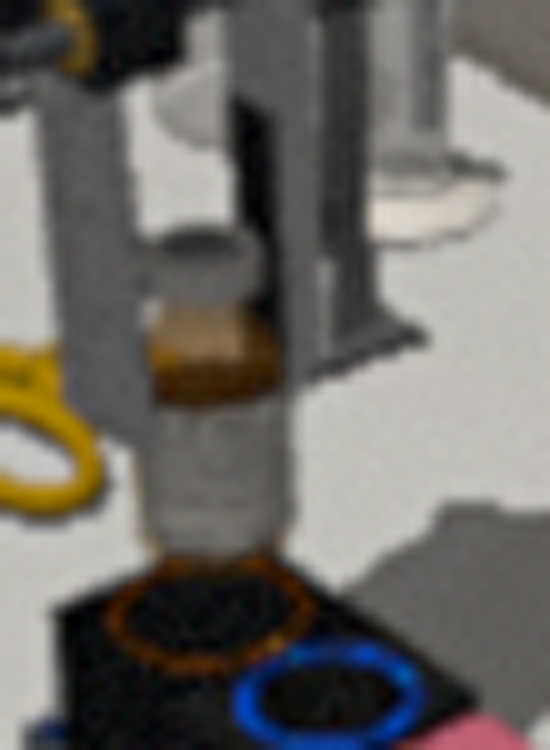

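```bash
python3 -c "
from plan import *
show();go([.581,.2145,.109],.040+np.pi/2)"
```

```text
t 16.3 p [0.5818 0.2138 0.1277] down [-0.005  0.001 -1.   ] jawyaw -1.532 q [0.24 0.41 1.55 0.   1.19 1.77] F [ 0.6 -0.2 -0. ] w 34.6
to [0.581  0.2145 0.109 ] row:  0.0375 -0.0013 -0.0015 -0.0003 -0.0002 0.0017 | dist mm 18.8 deg 0.3
```

```bash
python3 -m pendant '0.015 0 -0.0015 0 0 0.0017 -0.4;0.03 0 -0.0015 0 0 0.0017 -0.4;0.0375 0 -0.0015 0 0 0.0017 -0.4;0.0375 0 -0.0015 0 0 0.0017 -0.4;0.0375 0 -0.0015 0 0 0.0017 -0.4' 15; python3 - <<'E'
from plan import *
show()
im=viewer.camera("scene"); cv2.imwrite("pics/scene21.png",im[:,:,::-1]); crop(im,180,165,230,225,10,"pics/s21z.png")
E
```

```text
clock: 16.8
ee_pos: [0.5817, 0.2144, 0.1089]
orientation: [1.181, 1.228, -1.18]
ft_force: [0.2, 0.4, -0.3]
gripper_width: 0.366
t 16.8 p [0.5817 0.2144 0.1089] down [ 0.     0.001 -1.   ] jawyaw -1.532 q [0.24 0.42 1.58 0.   1.14 1.77] F [ 0.2  0.4 -0.3] w 34.4
```

View pics/s21z.png

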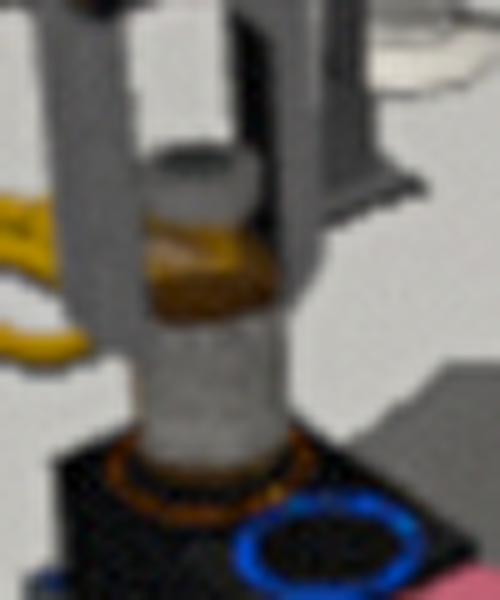

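```bash
python3 -m pendant '0.006 -0.002 -0.0015 0 0 0 -0.4;0.011 -0.002 -0.0015 0 0 0 -0.4;0.016 -0.002 -0.0015 0 0 0 -0.4;0.016 -0.002 -0.0015 0 0 0 -0.4' 15; python3 - <<'E'
from plan import *
show()
im=viewer.camera("scene"); cv2.imwrite("pics/scene22.png",im[:,:,::-1]); crop(im,180,165,230,225,10,"pics/s22z.png")
E
```

```text
clock: 17.25
ee_pos: [0.5817, 0.2153, 0.1016]
orientation: [1.182, 1.226, -1.178]
ft_force: [1.8, -0.2, 2.1]
gripper_width: 0.367
t 17.25 p [0.5817 0.2153 0.1016] down [ 0.003  0.001 -1.   ] jawyaw -1.532 q [0.24 0.43 1.59 0.   1.12 1.77] F [ 1.8 -0.2  2.1] w 34.5
```

View pics/s22z.png

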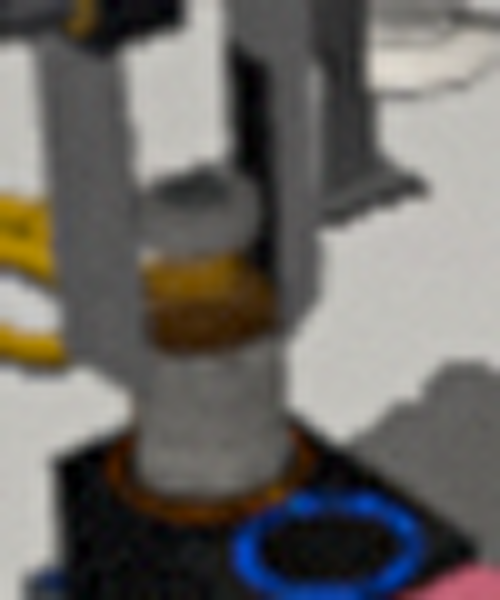

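```bash
python3 -m pendant '-0.003 -0.002 -0.0015 0 0 0 -0.4;0.004 -0.002 -0.0015 0 0 0 -0.4;0.008 -0.002 -0.0015 0 0 0 -0.4;0.008 -0.002 -0.0015 0 0 0 -0.4' 15; python3 - <<'E'
from plan import *
show()
im=viewer.camera("scene"); cv2.imwrite("pics/scene23.png",im[:,:,::-1]); crop(im,180,165,230,225,10,"pics/s23z.png")
E
```

```text
clock: 17.7
ee_pos: [0.5839, 0.2157, 0.1]
orientation: [1.185, 1.221, -1.172]
ft_force: [2.7, -2.6, 8.1]
gripper_width: 0.367
t 17.7 p [0.5839 0.2157 0.1   ] down [ 0.01   0.001 -1.   ] jawyaw -1.531 q [ 0.24  0.43  1.59 -0.    1.11  1.78] F [ 2.7 -2.6  8.1] w 34.5
```

View pics/s23z.png

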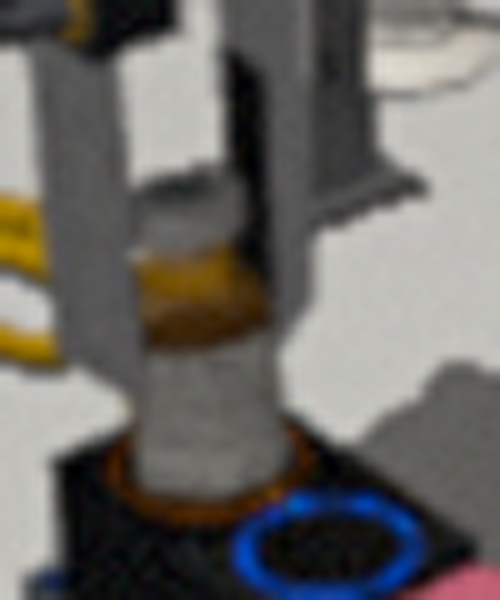

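```bash
python3 -c "
from plan import *
s=get_state();print(s['ft_force'],s['torque'])"
```

```text
[ 2.25257793 -2.3374609   8.10101121] [-0.38465661 -0.49917258  0.01091616]
```

```bash
python3 -c "
from plan import *
show();go([.579,.2168,.104],.040+np.pi/2);go([.579,.2168,.097],.040+np.pi/2)"
```

```text
t 17.75 p [0.5839 0.2157 0.1   ] down [ 0.01   0.001 -1.   ] jawyaw -1.531 q [ 0.24  0.43  1.59 -0.    1.11  1.78] F [ 2.3 -2.3  8.1] w 34.4
to [0.579  0.2168 0.104 ] row:  -0.0081 -0.0096 -0.0027 -0.0002 -0.0001 -0.0032 | dist mm 6.4 deg 0.6
to [0.579  0.2168 0.097 ] row:  0.0059 -0.0097 -0.0026 -0.0002 -0.0001 -0.0032 | dist mm 5.8 deg 0.6
```

```bash
python3 -m pendant '-0.01 -0.004 -0.0027 0 0 -0.0032 -0.4;-0.008 -0.0096 -0.0027 0 0 -0.0032 -0.4;-0.002 -0.0096 -0.0027 0 0 -0.0032 -0.4;0.005 -0.0096 -0.0027 0 0 -0.0032 -0.4;0.01 -0.0096 -0.0027 0 0 -0.0032 -0.4;0.01 -0.0096 -0.0027 0 0 -0.0032 -0.4' 15; python3 - <<'E'
from plan import *
show(); s=get_state(); print(s["torque"])
im=viewer.camera("scene"); cv2.imwrite("pics/scene24.png",im[:,:,::-1]); crop(im,180,165,230,225,10,"pics/s24z.png")
E
```

```text
clock: 18.35
ee_pos: [0.5836, 0.2167, 0.0987]
orientation: [1.185, 1.22, -1.171]
ft_force: [3.1, -3.2, 15.0]
gripper_width: 0.373
t 18.35 p [0.5836 0.2167 0.0987] down [ 0.011  0.001 -1.   ] jawyaw -1.531 q [ 0.25  0.43  1.59 -0.    1.11  1.78] F [ 3.1 -3.2 15. ] w 35.0
[-0.32509259 -0.51214542 -0.03311579]
```

View pics/s24z.png

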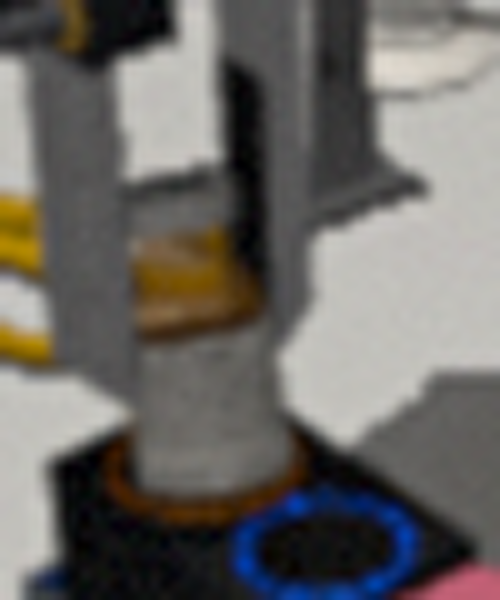

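```bash
python3 -m pendant '-0.01 0 0 0 0 -0.0032 -0.4;-0.02 0 0 0 0 -0.0035 -0.4;-0.024 0 0 0 0 -0.0035 -0.4;-0.024 0 0 0 0 -0.0035 -0.4' 20; python3 - <<'E'
from plan import *
show(); s=get_state(); print(s["torque"])
im=viewer.camera("scene"); cv2.imwrite("pics/scene25.png",im[:,:,::-1]); crop(im,180,165,230,225,10,"pics/s25z.png")
E
```

```text
clock: 18.8
ee_pos: [0.5826, 0.2168, 0.1102]
orientation: [1.179, 1.229, -1.181]
ft_force: [-0.3, 0.1, -0.6]
gripper_width: 0.369
t 18.8 p [0.5826 0.2168 0.1102] down [-0.002  0.    -1.   ] jawyaw -1.531 q [0.24 0.43 1.57 0.   1.15 1.77] F [-0.3  0.1 -0.6] w 34.7
[ 0.04996756  0.01248117 -0.00826509]
```

View pics/s25z.png

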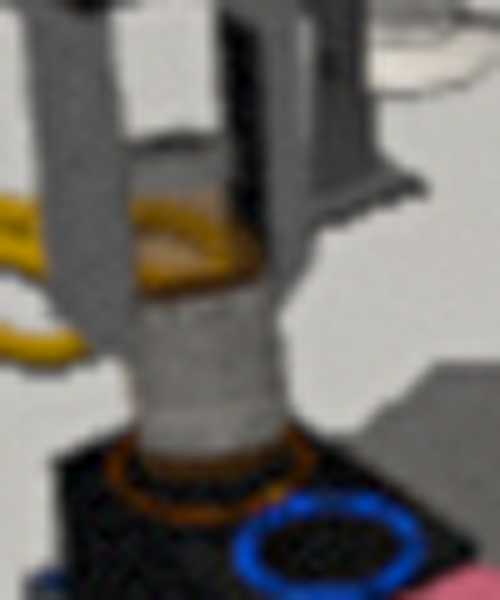

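```bash
python3 -m pendant '-0.03 0 0 0 0 0 -0.4;-0.09 0 0 0 0 0.02 -0.4;-0.1 0 0 0 0 0.045 -0.4;-0.1 0 0.06 0 0 0.045 -0.4;-0.1 0 0.12 0 0 0.045 -0.4;-0.1 0 0.12 0 0 0.045 -0.4;-0.1 0 0.12 0 0 0.045 -0.4' 20; python3 - <<'E'
from plan import *
show()
im=viewer.camera("scene"); cv2.imwrite("pics/scene26.png",im[:,:,::-1]); crop(im,180,110,260,210,6,"pics/s26z.png")
E
```

```text
clock: 19.55
ee_pos: [0.5846, 0.1566, 0.1594]
orientation: [1.246, 1.127, -1.078]
ft_force: [0.8, -0.2, -1.0]
gripper_width: 0.374
t 19.55 p [0.5846 0.1566 0.1594] down [ 0.138  0.006 -0.99 ] jawyaw -1.532 q [ 0.16  0.29  1.66 -0.02  1.05  1.7 ] F [ 0.8 -0.2 -1. ] w 35.1
```

View pics/s26z.png

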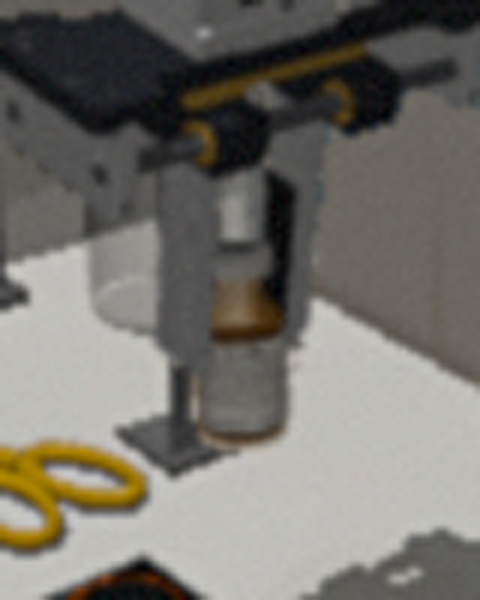

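```bash
python3 - <<'E'
from plan import *
go([.595,.105,.08]);go([.595,.105,.058]);go([.595,.105,.05])
E
```

```text
to [0.595 0.105 0.08 ] row:  0.1596 -0.0058 0.1053 0.0000 0.0000 0.0000 | dist mm 95.7 deg 0.0
to [0.595 0.105 0.058] row:  0.2032 -0.0119 0.1053 0.0000 0.0000 0.0000 | dist mm 114.6 deg 0.0
to [0.595 0.105 0.05 ] row:  0.2191 -0.0141 0.1053 0.0000 0.0000 0.0000 | dist mm 121.7 deg 0.0
```

```bash
python3 -m pendant '0 0 0.06 0 0 0 -0.4;0.06 0 0.105 0 0 0 -0.4;0.16 -0.006 0.105 0 0 0 -0.4;0.2 -0.012 0.105 0 0 0 -0.4;0.203 -0.012 0.105 0 0 0 -0.4;0.203 -0.012 0.105 0 0 0 -0.4' 20; python3 - <<'E'
from plan import *
show()
im=viewer.camera("scene"); cv2.imwrite("pics/scene27.png",im[:,:,::-1]); crop(im,200,140,270,230,6.4,"pics/s27z.png")
E
```

```text
clock: 20.2
ee_pos: [0.5952, 0.106, 0.0579]
orientation: [1.245, 1.129, -1.076]
ft_force: [0.0, -0.2, 0.0]
gripper_width: 0.37
t 20.2 p [0.5952 0.106  0.0579] down [ 0.138  0.007 -0.99 ] jawyaw -1.53 q [ 0.06  0.39  1.79 -0.    0.82  1.59] F [ 0.  -0.2  0. ] w 34.8
```

View pics/s27z.png

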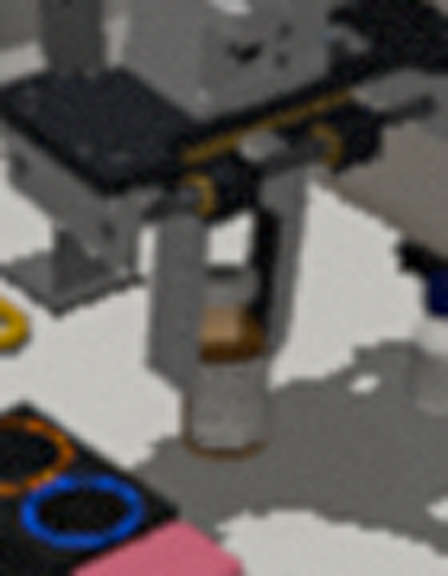

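```bash
python3 -m pendant '0.006 -0.001 0 0 0 0 -0.4;0.012 -0.002 0 0 0 0 -0.4;0.016 -0.0025 0 0 0 0 -0.4;0.016 -0.0025 0 0 0 0 -0.4' 20; python3 -c "
from plan import *
show()"
```

```text
clock: 20.65
ee_pos: [0.5959, 0.1061, 0.0511]
orientation: [1.246, 1.127, -1.074]
ft_force: [-0.3, 0.0, -0.7]
gripper_width: 0.373
t 20.65 p [0.5959 0.1061 0.0511] down [ 0.14   0.007 -0.99 ] jawyaw -1.53 q [ 0.06  0.4   1.8  -0.    0.8   1.59] F [-0.3  0.  -0.7] w 35.0
```

```bash
python3 -m pendant '0.003 -0.0005 0 0 0 0 -0.4;0.006 -0.001 0 0 0 0 -0.4;0.008 -0.001 0 0 0 0 -0.4;0.008 -0.001 0 0 0 0 -0.4' 20; python3 -c "
from plan import *
show()"
```

```text
clock: 21.05
ee_pos: [0.5967, 0.1063, 0.0493]
orientation: [1.247, 1.125, -1.072]
ft_force: [-3.2, 1.0, 11.5]
gripper_width: 0.37
t 21.05 p [0.5967 0.1063 0.0493] down [ 0.143  0.007 -0.99 ] jawyaw -1.53 q [ 0.06  0.4   1.81 -0.    0.79  1.59] F [-3.2  1.  11.5] w 34.7
```

```bash
python3 -m pendant '-0.003 0 0 0 0 0 -0.1;-0.003 0 0 0 0 0 0.2;-0.003 0 0 0 0 0 0.2;-0.08 0.01 0 0 0 0 0.2;-0.14 0.02 0 0 0 0 0.2;-0.16 0.023 0 0 0 -0.03 0.2;-0.16 0.023 0 0 0 -0.046 0.2;-0.16 0.023 0 0 0 -0.046 0.2' 20; python3 - <<'E'
from plan import *
show()
im=viewer.camera("scene"); cv2.imwrite("pics/scene28.png",im[:,:,::-1]); crop(im,180,140,270,230,6.4,"pics/s28z.png")
im=viewer.camera("top"); cv2.imwrite("pics/top28.png",im[:,:,::-1]); crop(im,170,110,300,220,5,"pics/t28z.png")
E
```

```text
clock: 21.85
ee_pos: [0.5986, 0.1061, 0.13]
orientation: [1.181, 1.229, -1.179]
ft_force: [-0.2, 0.3, 0.3]
gripper_width: 0.596
t 21.85 p [0.5986 0.1061 0.13  ] down [ 0.     0.001 -1.   ] jawyaw -1.531 q [0.06 0.39 1.58 0.   1.17 1.59] F [-0.2  0.3  0.3] w 56.0
```

View pics/s28z.png

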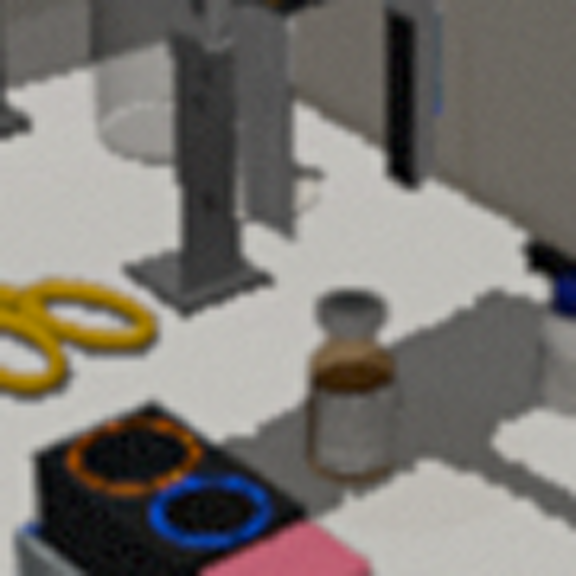

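View pics/t28z.png

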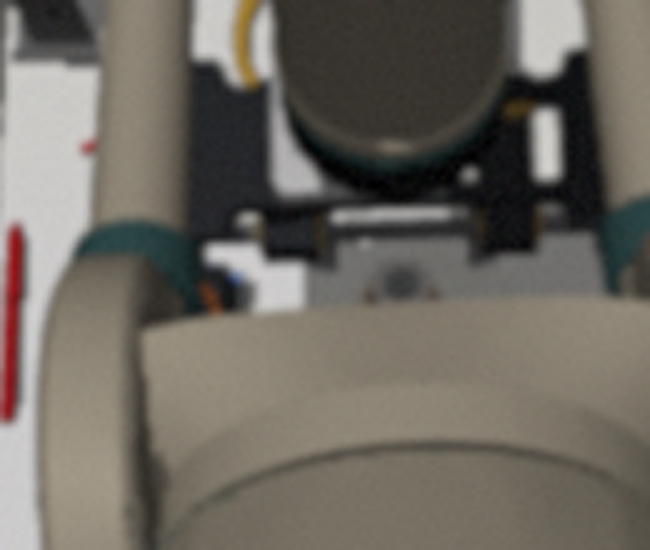

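```bash
python3 - <<'E'
from plan import *
print(onz("top",(250,166),.075),onz("top",(253.3,161.3),.075)); print(onz("scene",(235,187.7),.075),onz("scene",(234.06,184.9),.075))
o=cv2.imread("pics/scene28.png")[:,:,::-1].copy()
mm,cnt,c,st=blob(o,(5,90,60),(20,255,255),(185,200,215,222)); e=cv2.fitEllipse(cnt); print("orange",st,e)
mm,cnt,c,st=blob(o,(105,120,60),(130,255,255),(195,210,228,230)); e=cv2.fitEllipse(cnt); print("blue",st,e)
E
```

```text
[0.59297664 0.10497776 0.075     ] [0.6039684  0.09763321 0.075     ]
[0.58323638 0.1110165  0.075     ] [0.59530691 0.10447142 0.075     ]
orange [190 205  22  13  87] ((200.419677734375, 210.80239868164062), (10.751688003540039, 19.113040924072266), 82.20039367675781)
blue [203 214  20  12 111] ((212.410888671875, 219.4750213623047), (11.18761157989502, 18.831605911254883), 84.88573455810547)
```

```bash
python3 -c "
from plan import *
go([.5925,.1058,.048],.04+np.pi/2)"
```

```text
to [0.5925 0.1058 0.048 ] row:  0.1621 -0.0068 0.0005 0.0001 -0.0005 0.0008 | dist mm 81.1 deg 0.2
```

```bash
python3 -m pendant '0 -0.011 0.0005 0 0 0 0.2;0.08 -0.011 0.0005 0 0 0 0.2;0.162 -0.011 0.0005 0 0 0 0.2;0.162 -0.011 0.0005 0 0 0 0.2;0.162 -0.011 0.0005 0 0 0 0.2' 20; python3 - <<'E'
from plan import *
show()
im=viewer.camera("scene"); cv2.imwrite("pics/scene29.png",im[:,:,::-1]); crop(im,200,140,270,230,6.4,"pics/s29z.png")
p,R,_=cur()
f=lambda X:((proj("scene",[X])[0]-[200,140])*6.4).round()
for d in(-.028,-.04): print([f(p+R.apply([.019,e,d])) for e in(-.008,.008)])
print([f([.5925,.105,z]) for z in(0,.06,.075)])
E
```

```text
clock: 22.45
ee_pos: [0.5892, 0.1057, 0.0478]
orientation: [1.178, 1.232, -1.182]
ft_force: [0.1, 0.7, 0.2]
gripper_width: 0.601
t 22.45 p [0.5892 0.1057 0.0478] down [-0.005  0.001 -1.   ] jawyaw -1.53 q [0.06 0.46 1.7  0.   0.99 1.59] F [0.1 0.7 0.2] w 56.5
[array([181., 426.]), array([154., 409.])]
[array([156., 438.]), array([130., 420.])]
[array([222., 453.]), array([222., 324.]), array([221., 291.])]
```

View pics/s29z.png

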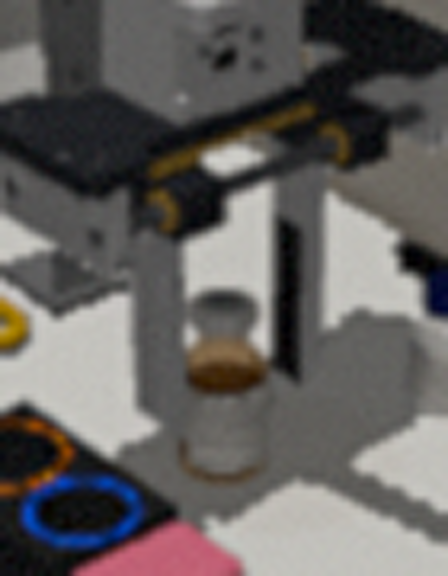

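```bash
python3 -m pendant '0 0 0 0 0 0 0;0 0 0 0 0 0 -0.4;0 0 0 0 0 0 -0.4;0 0 0 0 0 0 -0.4;0 0 0 0 0 0 -0.4' 35; python3 -c "
from plan import *
show()"; python3 -m pendant '-0.06 0 0 0 0 0 -0.4;-0.12 0 0 0 0 0 -0.4;-0.18 0 0 0 0 0 -0.4;-0.19 0 0 0 0 0 -0.4;-0.19 0 0 0 0 0 -0.4' 35; python3 - <<'E'
from plan import *
show()
im=viewer.camera("scene"); cv2.imwrite("pics/scene30.png",im[:,:,::-1]); crop(im,200,100,270,190,6.4,"pics/s30z.png")
p,R,_=cur()
f=lambda X:((proj("scene",[X])[0]-[200,100])*6.4).round()
print([f(p+[0,0,z]) for z in(-.0496,.01,.0254)])
for d in(-.018,-.03): print([f(p+R.apply([.019,e,d])) for e in(-.008,.008)])
E
```

```text
clock: 23.0
ee_pos: [0.5916, 0.106, 0.0506]
orientation: [1.181, 1.229, -1.178]
ft_force: [-0.3, 1.2, 5.6]
gripper_width: 0.365
t 23.0 p [0.5916 0.106  0.0506] down [ 0.001  0.002 -1.   ] jawyaw -1.53 q [0.06 0.45 1.69 0.   0.99 1.59] F [-0.3  1.2  5.6] w 34.3
clock: 23.5
ee_pos: [0.5919, 0.1058, 0.1461]
orientation: [1.182, 1.227, -1.176]
ft_force: [0.6, 0.5, -0.8]
gripper_width: 0.364
t 23.5 p [0.5919 0.1058 0.1461] down [ 0.003  0.002 -1.   ] jawyaw -1.53 q [0.06 0.36 1.57 0.   1.2  1.59] F [ 0.6  0.5 -0.8] w 34.2
[array([222., 503.]), array([222., 359.]), array([222., 320.])]
[array([198., 453.]), array([170., 437.])]
[array([173., 463.]), array([145., 447.])]
```

View pics/s30z.png

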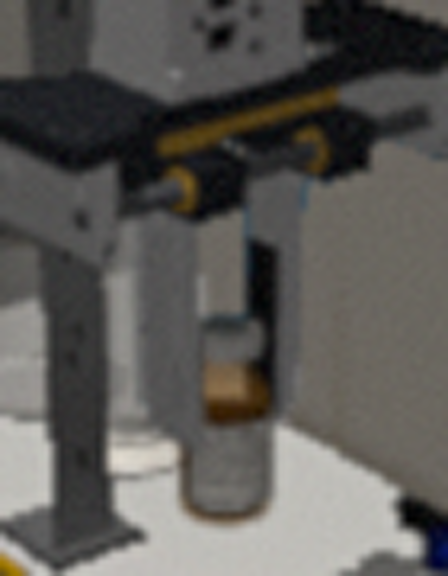

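```bash
python3 -c "
from plan import *
go([.5795,.2145,.146],.04+np.pi/2);go([.5795,.2145,.112],.04+np.pi/2)"
```

```text
to [0.5795 0.2145 0.146 ] row:  -0.0021 -0.0139 -0.2182 0.0001 -0.0006 -0.0000 | dist mm 109.3 deg 0.1
to [0.5795 0.2145 0.112 ] row:  0.0659 -0.0139 -0.2180 0.0001 -0.0006 -0.0000 | dist mm 114.1 deg 0.1
```

```bash
python3 -m pendant '-0.002 -0.004 -0.073 0 0 0 -0.4;-0.002 -0.009 -0.146 0 0 0 -0.4;-0.002 -0.014 -0.218 0 0 0 -0.4;0.03 -0.014 -0.218 0 0 0 -0.4;0.066 -0.014 -0.218 0 0 0 -0.4;0.066 -0.014 -0.218 0 0 0 -0.4;0.066 -0.014 -0.218 0 0 0 -0.4' 35; python3 - <<'E'
from plan import *
show(); print(get_state()["torque"])
im=viewer.camera("scene"); cv2.imwrite("pics/scene31.png",im[:,:,::-1]); crop(im,180,165,230,225,10,"pics/s31z.png")
go([.5795,.2145,.105],.04+np.pi/2)
E
```

```text
clock: 24.25
ee_pos: [0.5785, 0.2141, 0.1102]
orientation: [1.178, 1.231, -1.182]
ft_force: [0.7, 0.0, 0.2]
gripper_width: 0.36
t 24.25 p [0.5785 0.2141 0.1102] down [-0.004  0.001 -1.   ] jawyaw -1.531 q [0.24 0.42 1.58 0.   1.14 1.77] F [0.7 0.  0.2] w 33.8
[ 0.0329486   0.02429598 -0.00192   ]
to [0.5795 0.2145 0.105 ] row:  0.0124 0.0005 -0.0006 0.0000 -0.0005 0.0005 | dist mm 6.2 deg 0.1
```

View pics/s31z.png

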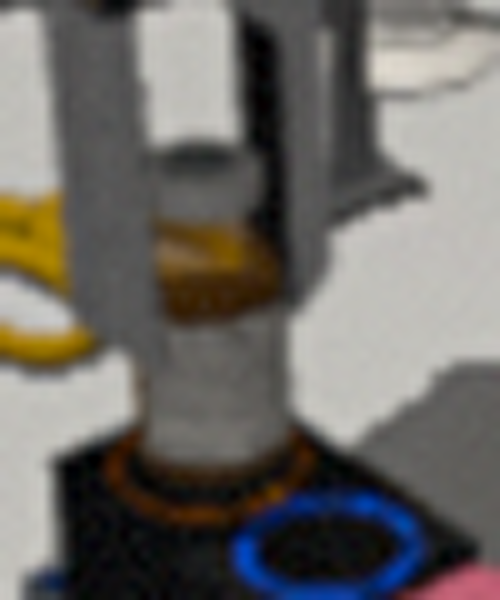

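```bash
python3 -m pendant '0.006 0.001 -0.002 0 0 0 -0.4;0.012 0.001 -0.002 0 0 0 -0.4;0.015 0.001 -0.002 0 0 0 -0.4;0.015 0.001 -0.002 0 0 0 -0.4' 35; python3 - <<'E'
from plan import *
show(); print(get_state()["torque"])
im=viewer.camera("scene"); cv2.imwrite("pics/scene32.png",im[:,:,::-1]); crop(im,180,165,230,225,10,"pics/s32z.png")
E
```

```text
clock: 24.7
ee_pos: [0.5796, 0.2151, 0.1036]
orientation: [1.18, 1.23, -1.18]
ft_force: [-0.5, -1.0, -0.9]
gripper_width: 0.36
t 24.7 p [0.5796 0.2151 0.1036] down [-0.002  0.001 -1.   ] jawyaw -1.531 q [0.24 0.43 1.59 0.   1.13 1.77] F [-0.5 -1.  -0.9] w 33.8
[ 0.03788405 -0.04606488 -0.00881771]
```

View pics/s32z.png

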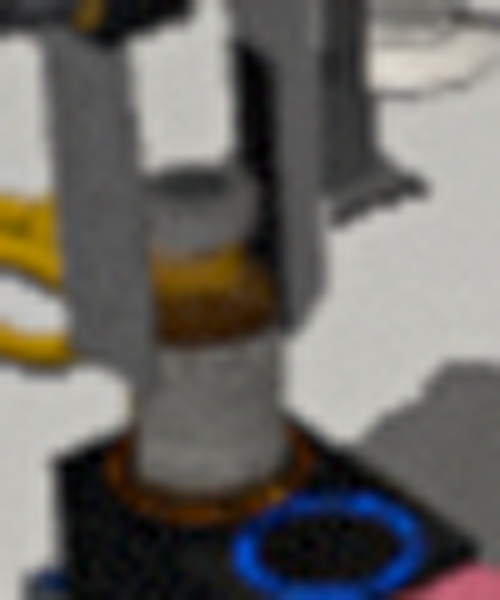

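```bash
python3 -m pendant '0.003 0 0 0 0 0 -0.4;0.006 0 0 0 0 0 -0.4;0.006 0 0 0 0 0 -0.4' 35; python3 - <<'E'
from plan import *
show(); print(get_state()["torque"])
im=viewer.camera("scene"); cv2.imwrite("pics/scene33.png",im[:,:,::-1]); crop(im,180,165,230,225,10,"pics/s33z.png")
E
```

```text
clock: 25.05
ee_pos: [0.5798, 0.215, 0.1007]
orientation: [1.18, 1.23, -1.18]
ft_force: [-0.1, -1.1, -0.4]
gripper_width: 0.359
t 25.05 p [0.5798 0.215  0.1007] down [-0.001  0.001 -1.   ] jawyaw -1.531 q [0.24 0.43 1.59 0.   1.12 1.77] F [-0.1 -1.1 -0.4] w 33.8
[-0.02896031 -0.10843985  0.0330654 ]
```

View pics/s33z.png

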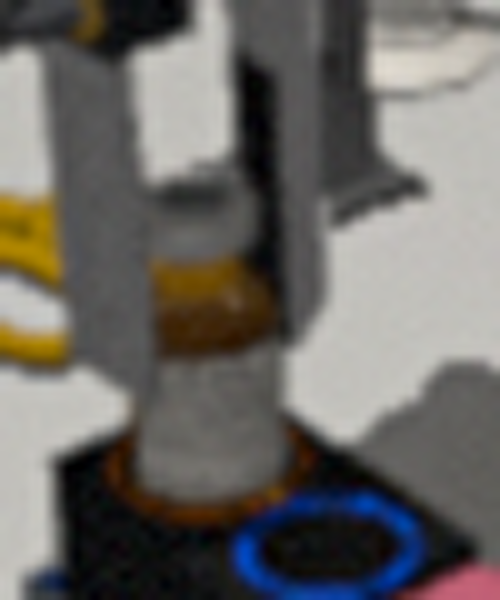

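```bash
python3 -m pendant '0.003 0 0 0 0 0 -0.4;0.006 0 0 0 0 0 -0.4;0.008 0 0 0 0 0 -0.4;0.008 0 0 0 0 0 -0.4' 35; python3 - <<'E'
from plan import *
show(); print(get_state()["torque"])
im=viewer.camera("scene"); cv2.imwrite("pics/scene34.png",im[:,:,::-1]); crop(im,180,165,230,225,10,"pics/s34z.png")
E
```

```text
clock: 25.5
ee_pos: [0.5798, 0.215, 0.0965]
orientation: [1.18, 1.23, -1.18]
ft_force: [0.5, -0.8, -0.5]
gripper_width: 0.36
t 25.5 p [0.5798 0.215  0.0965] down [-0.001  0.001 -1.   ] jawyaw -1.531 q [0.24 0.43 1.6  0.   1.11 1.77] F [ 0.5 -0.8 -0.5] w 33.9
[-0.04938738 -0.02926951  0.03098829]
```

View pics/s34z.png

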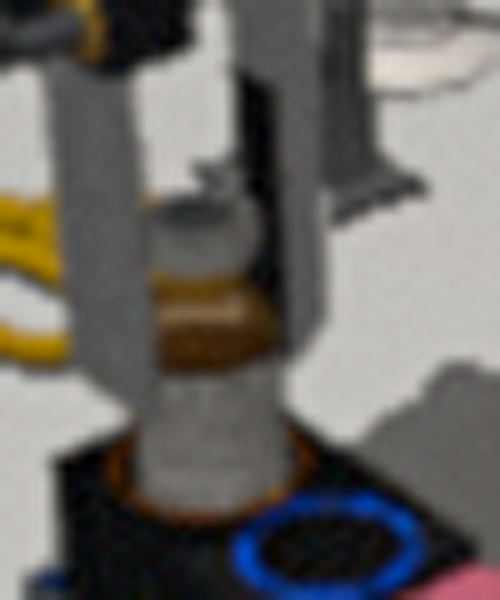

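```bash
python3 -m pendant '0.004 0 0 0 0 0 -0.4;0.008 0 0 0 0 0 -0.4;0.012 0 0 0 0 0 -0.4;0.016 0 0 0 0 0 -0.4;0.016 0 0 0 0 0 -0.4' 35; python3 - <<'E'
from plan import *
show(); print(get_state()["torque"])
im=viewer.camera("scene"); cv2.imwrite("pics/scene35.png",im[:,:,::-1]); crop(im,180,165,230,225,10,"pics/s35z.png")
E
```

```text
clock: 26.05
ee_pos: [0.5796, 0.2149, 0.0882]
orientation: [1.18, 1.23, -1.181]
ft_force: [0.1, 0.0, -0.5]
gripper_width: 0.362
t 26.05 p [0.5796 0.2149 0.0882] down [-0.002  0.001 -1.   ] jawyaw -1.531 q [0.24 0.44 1.61 0.   1.1  1.77] F [ 0.1  0.  -0.5] w 34.1
[-0.05476281 -0.02025723 -0.03479651]
```

View pics/s35z.png

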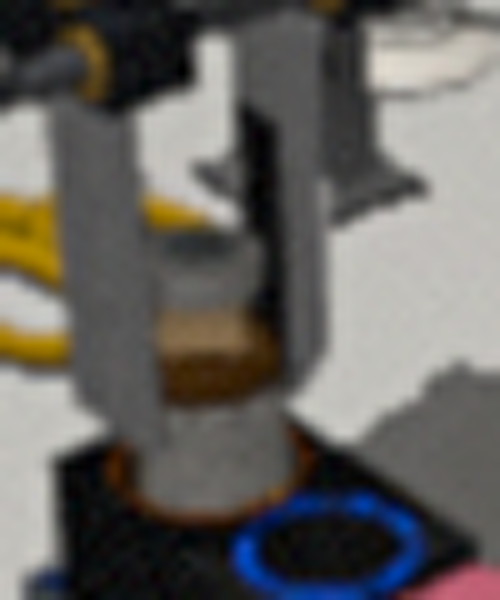

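```bash
python3 -m pendant '0.004 0 0 0 0 0 -0.4;0.008 0 0 0 0 0 -0.4;0.01 0 0 0 0 0 -0.4;0.01 0 0 0 0 0 -0.4' 35; python3 -c "
from plan import *
show()"
```

```text
clock: 26.5
ee_pos: [0.5796, 0.2149, 0.0831]
orientation: [1.18, 1.23, -1.181]
ft_force: [1.2, 0.0, -1.4]
gripper_width: 0.359
t 26.5 p [0.5796 0.2149 0.0831] down [-0.002  0.001 -1.   ] jawyaw -1.531 q [0.24 0.45 1.61 0.   1.08 1.77] F [ 1.2  0.  -1.4] w 33.8
```

```bash
python3 -m pendant '0.002 0 0 0 0 0 -0.4;0.004 0 0 0 0 0 -0.4;0.005 0 0 0 0 0 -0.4;0.005 0 0 0 0 0 -0.4' 35; python3 -c "
from plan import *
show()"
```

```text
clock: 26.9
ee_pos: [0.5798, 0.215, 0.0825]
orientation: [1.18, 1.229, -1.18]
ft_force: [-1.8, -1.8, 8.5]
gripper_width: 0.362
t 26.9 p [0.5798 0.215  0.0825] down [-0.001  0.001 -1.   ] jawyaw -1.531 q [0.24 0.45 1.61 0.   1.08 1.77] F [-1.8 -1.8  8.5] w 34.0
```

```bash
python3 -m pendant '-0.002 0 0 0 0 0 -0.1;-0.002 0 0 0 0 0 0.2;-0.002 0 0 0 0 0 0.2;-0.002 0 0 0 0 0 0.2;-0.1 0 0 0 0 0 0.2;-0.2 0 0 0 0 0 0.2;-0.25 0 0 0 0 0 0.2;-0.25 0 0 0 0 0 0.2' 20; python3 - <<'E'
from plan import *
show()
im=viewer.camera("scene"); cv2.imwrite("pics/scene36.png",im[:,:,::-1]); crop(im,170,150,300,260,5.5,"pics/s36z.png")
go([.5695,.08,.2],0);go([.5695,.0055,.2],0)
E
```

```text
clock: 27.7
ee_pos: [0.5824, 0.2156, 0.212]
orientation: [1.186, 1.224, -1.172]
ft_force: [-0.6, 0.1, 0.1]
gripper_width: 0.601
t 27.7 p [0.5824 0.2156 0.212 ] down [ 0.008  0.003 -1.   ] jawyaw -1.531 q [0.24 0.35 1.43 0.   1.36 1.77] F [-0.6  0.1  0.1] w 56.5
to [0.5695 0.08   0.2   ] row:  0.0175 -0.0334 0.2692 -0.4872 0.0002 -0.0012 | dist mm 135.9 deg 87.7
to [0.5695 0.0055 0.2   ] row:  0.0172 -0.0394 0.4180 -0.4872 0.0002 -0.0012 | dist mm 210.1 deg 87.7
```

View pics/s36z.png

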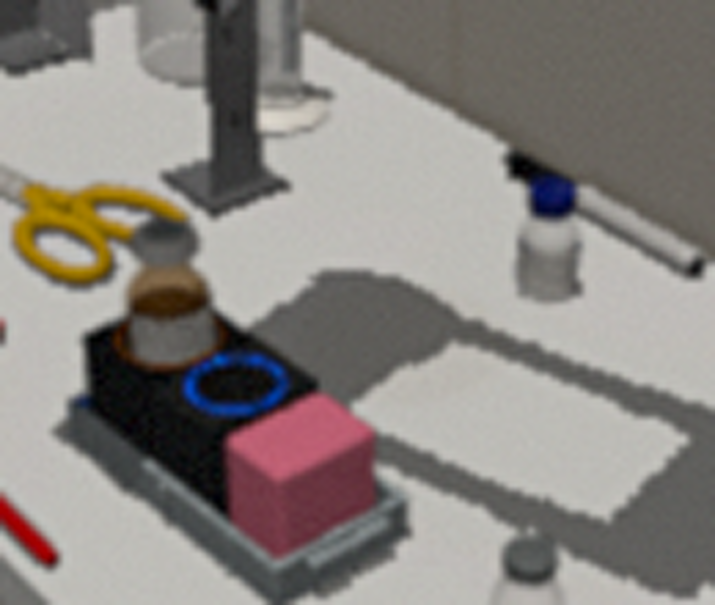

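```bash
python3 -m pendant '0 -0.004 0.03 -0.045 0 0 0.2;0 -0.008 0.06 -0.09 0 0 0.2;0.004 -0.012 0.09 -0.135 0 0 0.2;0.008 -0.016 0.12 -0.18 0 0 0.2;0.012 -0.02 0.15 -0.225 0 0 0.2;0.016 -0.024 0.18 -0.27 0 0 0.2;0.017 -0.028 0.21 -0.315 0 0 0.2;0.017 -0.03 0.24 -0.36 0 0 0.2;0.017 -0.033 0.269 -0.405 0 0 0.2;0.017 -0.033 0.269 -0.45 0 0 0.2' 20; python3 - <<'E'
from plan import *
show()
go([.5695,.0055,.2],0);go([.5695,.0055,.11],0)
E
```

```text
clock: 28.75
ee_pos: [0.568, 0.0784, 0.1973]
orientation: [0.089, 1.572, -0.088]
ft_force: [0.6, 1.3, -0.1]
gripper_width: 0.602
t 28.75 p [0.568  0.0784 0.1973] down [-0.003  0.001 -1.   ] jawyaw -0.113 q [0.02 0.29 1.55 0.   1.3  0.13] F [ 0.6  1.3 -0.1] w 56.6
to [0.5695 0.0055 0.2   ] row:  -0.0056 -0.1445 0.0194 -0.0359 -0.0009 -0.0003 | dist mm 72.9 deg 6.5
to [0.5695 0.0055 0.11  ] row:  0.1744 -0.1446 0.0199 -0.0359 -0.0009 -0.0003 | dist mm 113.7 deg 6.5
```

```bash
python3 -m pendant '0 -0.05 0.0194 -0.036 0 0 0;0 -0.1 0.0194 -0.036 0 0 0;0 -0.1445 0.0194 -0.036 0 0 0;0.09 -0.1445 0.0198 -0.036 0 0 0;0.17 -0.1445 0.0198 -0.036 0 0 0;0.17 -0.1445 0.0198 -0.036 0 0 0;0.17 -0.1445 0.0198 -0.036 0 0 0' 20; python3 - <<'E'
from plan import *
show()
for n in("scene","top"):
    im=viewer.camera(n); cv2.imwrite(f"pics/{n}37.png",im[:,:,::-1])
    if n=="scene": crop(im,225,120,305,220,6,"pics/s37z.png")
    else: crop(im,220,110,350,220,5,"pics/t37z.png")
p,R,_=cur()
f=lambda X:((proj("scene",[X])[0]-[225,120])*6).round()
print("cap",f([.5695,.0055,.056]),"base",f([.5695,.0055,0]),[f(p+R.apply([.019,e,d])).tolist() for d in(-.0235,.0235) for e in(-.008,.008)])
E
```

```text
clock: 29.45
ee_pos: [0.5682, 0.0057, 0.1106]
orientation: [0.001, 1.578, 0.001]
ft_force: [0.4, 0.5, 1.0]
gripper_width: 0.497
t 29.45 p [0.5682 0.0057 0.1106] down [-0.007  0.002 -1.   ] jawyaw 0.0 q [-0.11  0.36  1.69  0.    1.11 -0.11] F [0.4 0.5 1. ] w 46.8
cap [273. 380.] base [266. 489.] [[328.0, 315.0], [300.0, 327.0], [252.0, 275.0], [224.0, 285.0]]
```

View pics/s37z.png

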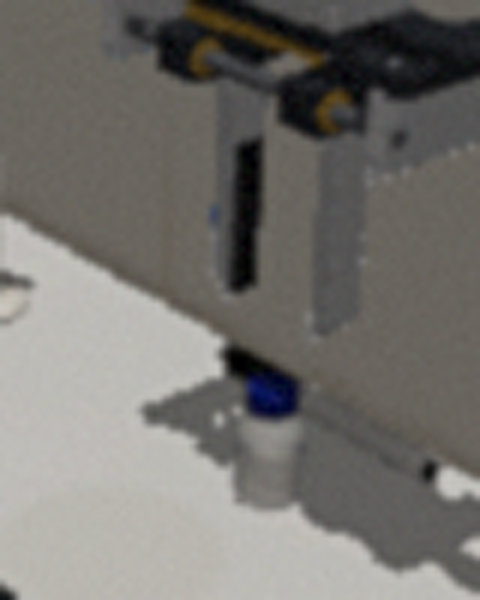

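View pics/t37z.png

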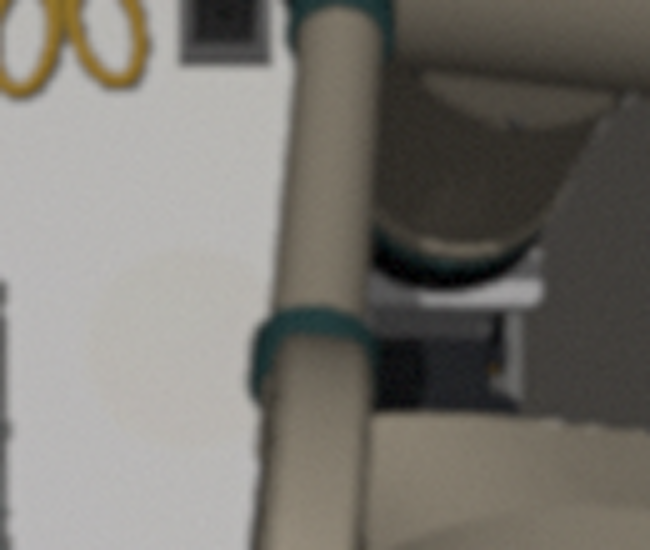

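```bash
python3 -c "
from plan import *
show();go([.5695,.005,.0445],0)"
```

```text
t 29.55 p [0.5705 0.0056 0.1133] down [-0.001  0.001 -1.   ] jawyaw 0.0 q [-0.11  0.35  1.68  0.    1.11 -0.11] F [0.1 0.1 0.7] w 47.0
to [0.5695 0.005  0.0445] row:  0.1376 -0.0013 -0.0019 0.0001 -0.0002 -0.0003 | dist mm 68.8 deg 0.1
```

```bash
python3 -m pendant '0.06 -0.0013 -0.002 0 0 0 0;0.12 -0.0013 -0.002 0 0 0 0;0.1375 -0.0013 -0.002 0 0 0 0;0.1375 -0.0013 -0.002 0 0 0 0;0.1375 -0.0013 -0.002 0 0 0 0' 20; python3 - <<'E'
from plan import *
show()
im=viewer.camera("scene"); cv2.imwrite("pics/scene38.png",im[:,:,::-1]); crop(im,235,150,305,220,8,"pics/s38z.png")
E
```

```text
clock: 30.05
ee_pos: [0.571, 0.005, 0.0462]
orientation: [-0.0, 1.568, 0.001]
ft_force: [0.3, -0.3, 0.5]
gripper_width: 0.498
t 30.05 p [0.571  0.005  0.0462] down [ 0.002  0.001 -1.   ] jawyaw 0.001 q [-0.11  0.42  1.77  0.    0.95 -0.11] F [ 0.3 -0.3  0.5] w 46.8
```

View pics/s38z.png

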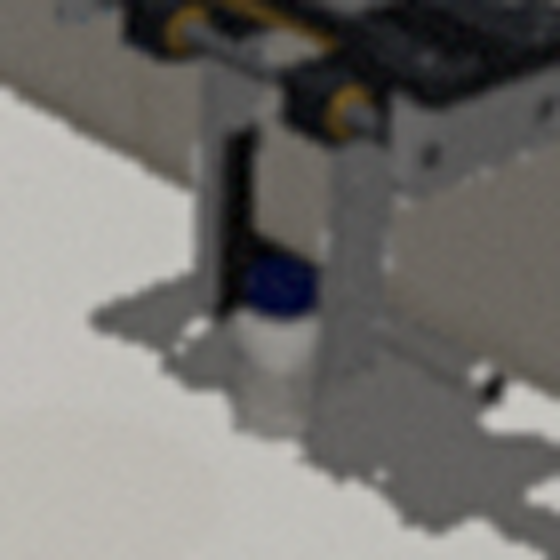

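```bash
python3 -m pendant '0.004 0 0 0 0 0 0;0.004 0 0 0 0 0 -0.2;0.004 0 0 0 0 0 -0.5;0.004 0 0 0 0 0 -0.5;0.004 0 0 0 0 0 -0.5;0.004 0 0 0 0 0 -0.5' 30; python3 -c "
from plan import *
show()"; python3 -m pendant '-0.06 0 0 0 0 0 -0.5;-0.12 0 0 0 0 0 -0.5;-0.2 0 0 0 0 0 -0.5;-0.24 0 0 0 0 0 -0.5;-0.24 0 0 0 0 0 -0.5' 30; python3 - <<'E'
from plan import *
show()
im=viewer.camera("scene"); cv2.imwrite("pics/scene39.png",im[:,:,::-1]); crop(im,235,110,305,200,6.5,"pics/s39z.png")
E
```

```text
clock: 30.7
ee_pos: [0.5712, 0.005, 0.0447]
orientation: [-0.0, 1.568, 0.001]
ft_force: [-0.5, 0.5, 3.2]
gripper_width: 0.292
t 30.7 p [0.5712 0.005  0.0447] down [ 0.003  0.001 -1.   ] jawyaw 0.001 q [-0.11  0.42  1.77  0.    0.94 -0.11] F [-0.5  0.5  3.2] w 27.5
clock: 31.2
ee_pos: [0.573, 0.0047, 0.1677]
orientation: [-0.001, 1.561, 0.0]
ft_force: [-1.1, -0.3, 0.3]
gripper_width: 0.292
t 31.2 p [0.573  0.0047 0.1677] down [ 0.01 -0.   -1.  ] jawyaw 0.001 q [-0.11  0.3   1.61  0.    1.22 -0.11] F [-1.1 -0.3  0.3] w 27.5
```

View pics/s39z.png

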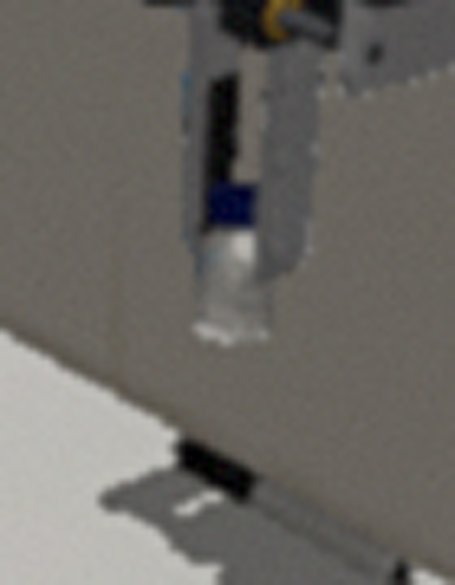

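```bash
python3 - <<'E'
from plan import *
p,R,_=cur()
f=lambda X:((proj("scene",[X])[0]-[235,110])*6.5).round()
print([f(p+[0,0,z]).tolist() for z in(-.0447,0,.0113)],[f(p+R.apply([.019,e,d])).tolist() for d in(-.015,-.0275,.015,.0275) for e in(-.008,.008)])
print("per 5mm x",f(p+[.005,0,0])-f(p),"y",f(p+[0,.005,0])-f(p))
j=.04-np.pi/2
go([.5345,.2135,.16],j)
E
```

```text
[[236.0, 327.0], [242.0, 220.0], [244.0, 191.0]] [[282.0, 274.0], [251.0, 285.0], [306.0, 285.0], [275.0, 297.0], [228.0, 247.0], [197.0, 258.0], [206.0, 237.0], [175.0, 247.0]]
per 5mm x [-9. -5.] y [-9.  3.]
to [0.5345 0.2135 0.16  ] row:  0.0107 0.4175 -0.0738 0.4875 0.0014 -0.0015 | dist mm 212.0 deg 87.7
```

```bash
python3 -m pendant '0 0.05 0 0 0 0 -0.5;0 0.09 -0.01 0.045 0 0 -0.5;0 0.13 -0.02 0.09 0 0 -0.5;0 0.17 -0.03 0.135 0 0 -0.5;0 0.21 -0.04 0.18 0 0 -0.5;0 0.25 -0.05 0.225 0 0 -0.5;0 0.29 -0.06 0.27 0 0 -0.5;0 0.33 -0.07 0.315 0 0 -0.5;0 0.36 -0.074 0.36 0 0 -0.5;0 0.36 -0.074 0.405 0 0 -0.5' 30; python3 - <<'E'
from plan import *
show()
j=.04-np.pi/2
go([.5345,.2135,.15],j)
E
```

```text
clock: 32.25
ee_pos: [0.5324, 0.1863, 0.1627]
orientation: [0.989, 1.334, -0.988]
ft_force: [-1.0, -0.5, -0.1]
gripper_width: 0.293
t 32.25 p [0.5324 0.1863 0.1627] down [ 0.001  0.    -1.   ] jawyaw -1.276 q [ 0.21  0.3   1.63 -0.    1.21  1.49] F [-1.  -0.5 -0.1] w 27.6
to [0.5345 0.2135 0.15  ] row:  0.0254 0.0197 -0.0509 0.0813 0.0000 -0.0004 | dist mm 30.1 deg 14.6
```

```bash
python3 -m pendant '0 0.01 -0.025 0.04 0 0 -0.5;0 0.02 -0.051 0.081 0 0 -0.5;0.025 0.02 -0.051 0.081 0 0 -0.5;0.05 0.02 -0.051 0.081 0 0 -0.5;0.07 0.02 -0.051 0.081 0 0 -0.5;0.07 0.02 -0.051 0.081 0 0 -0.5' 30; python3 - <<'E'
from plan import *
show()
im=viewer.camera("scene"); cv2.imwrite("pics/scene40.png",im[:,:,::-1]); crop(im,180,150,240,235,7,"pics/s40z.png")
p,R,_=cur()
f=lambda X:((proj("scene",[X])[0]-[180,150])*7).round(1)
print([f(p+[0,0,z]).tolist() for z in(-.0447,0,.0113)],"tips",[f(p+R.apply([.019,e,d])).tolist() for d in(-.015,-.0275,.015,.0275) for e in(-.008,.008)])
print("per 5mm x",f(p+[.005,0,0])-f(p),"y",f(p+[0,.005,0])-f(p),"z",f(p+[0,0,.005])-f(p))
b=p+[0,0,-.0447]; E=np.array([f(b+[.015*np.cos(a),.015*np.sin(a),0]) for a in np.linspace(0,6.28,60)]); print(E.min(0),E.max(0))
mm,cnt,c,st=blob(im,(105,120,60),(130,255,255),(195,205,228,230)); e=cv2.fitEllipse(cnt); print("blue",st,e,(np.array(e[0])+.5-[180,150])*7)
E
```

```text
clock: 32.85
ee_pos: [0.5328, 0.2125, 0.1248]
orientation: [1.176, 1.23, -1.183]
ft_force: [0.4, -1.0, -0.6]
gripper_width: 0.289
t 32.85 p [0.5328 0.2125 0.1248] down [-0.004 -0.002 -1.   ] jawyaw -1.53 q [ 0.26  0.35  1.66 -0.    1.14  1.79] F [ 0.4 -1.  -0.6] w 27.2
[[225.0, 413.5], [219.5, 289.7], [218.1, 257.2]] tips [[198.2, 371.7], [166.2, 350.0], [164.1, 386.8], [132.3, 364.7], [277.2, 336.7], [245.0, 315.9], [309.1, 322.6], [276.8, 302.2]]
per 5mm x [-9.5 -6.7] y [-13.8   5.4] z [ -0.6 -14.3]
[176.1 386.9] [273.6 441. ]
blue [204 214  18  11  59] ((212.181396484375, 219.38510131835938), (9.978803634643555, 17.50336265563965), 88.1056900024414) [228.76977539 489.19570923]
```

View pics/s40z.png

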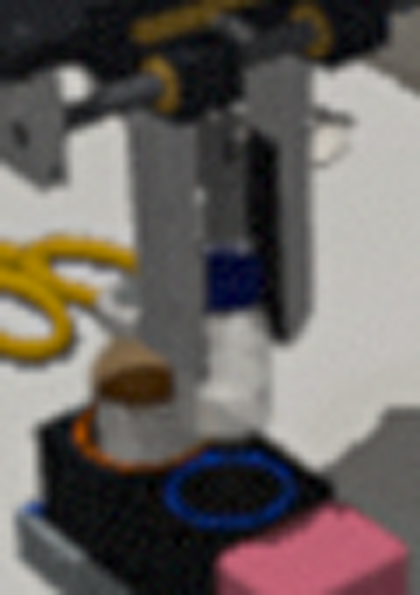

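```bash
python3 -c "
from plan import *
show();go([.5318,.2132,.1035],.04-np.pi/2)"
```

```text
t 32.9 p [0.5337 0.2127 0.126 ] down [-0.002 -0.001 -1.   ] jawyaw -1.53 q [ 0.26  0.35  1.66 -0.    1.14  1.79] F [ 0.1 -0.5 -0.7] w 27.6
to [0.5318 0.2132 0.1035] row:  0.0451 -0.0036 -0.0011 0.0003 0.0003 0.0007 | dist mm 22.6 deg 0.1
```

```bash
python3 -m pendant '0.015 -0.0036 -0.001 0 0 0.0007 -0.5;0.03 -0.0036 -0.001 0 0 0.0007 -0.5;0.044 -0.0036 -0.001 0 0 0.0007 -0.5;0.044 -0.0036 -0.001 0 0 0.0007 -0.5;0.044 -0.0036 -0.001 0 0 0.0007 -0.5' 30; python3 - <<'E'
from plan import *
show()
im=viewer.camera("scene"); cv2.imwrite("pics/scene41.png",im[:,:,::-1]); crop(im,190,175,240,230,10,"pics/s41z.png")
p,R,_=cur()
f=lambda X:((proj("scene",[X])[0]+.5-[190,175])*10).round(1)
b=p+[0,0,-.0447]; E=np.array([f(b+[.015*np.cos(a),.015*np.sin(a),0]) for a in np.linspace(0,6.28,60)]); print(b,f(b),E.min(0),E.max(0),"drop to .054",f([b[0],b[1],.054])-f(b))
print("ring ctr",(np.array([212.35,219.45])+.5-[190,175])*10)
E
```

```text
clock: 33.4
ee_pos: [0.5318, 0.2132, 0.1039]
orientation: [1.178, 1.228, -1.179]
ft_force: [-0.1, -1.6, -0.1]
gripper_width: 0.291
t 33.4 p [0.5318 0.2132 0.1039] down [ 0.    -0.001 -1.   ] jawyaw -1.53 q [ 0.26  0.36  1.69 -0.    1.09  1.79] F [-0.1 -1.6 -0.1] w 27.3
[0.5320143  0.21324528 0.05950463] [232.5 432.6] [163.6 393.7] [301.  472.8] drop to .054 [ 0.9 20.4]
ring ctr [228.5 449.5]
```

View pics/s41z.png

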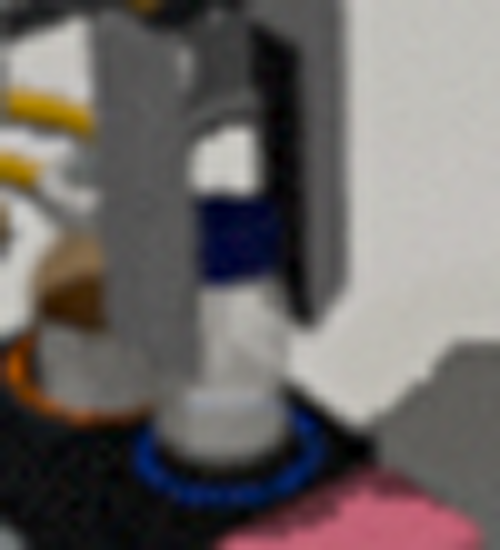

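```bash
python3 -m pendant '0.005 -0.002 0 0 0 0 -0.5;0.01 -0.002 0 0 0 0 -0.5;0.015 -0.002 0 0 0 0 -0.5;0.019 -0.002 0 0 0 0 -0.5;0.019 -0.002 0 0 0 0 -0.5' 30; python3 - <<'E'
from plan import *
show(); print(get_state()["torque"])
im=viewer.camera("scene"); cv2.imwrite("pics/scene42.png",im[:,:,::-1]); crop(im,190,175,240,230,10,"pics/s42z.png")
E
```

```text
clock: 33.95
ee_pos: [0.5308, 0.2131, 0.0943]
orientation: [1.178, 1.228, -1.179]
ft_force: [-1.5, -1.4, -0.8]
gripper_width: 0.291
t 33.95 p [0.5308 0.2131 0.0943] down [-0.    -0.001 -1.   ] jawyaw -1.53 q [ 0.26  0.37  1.71 -0.    1.06  1.79] F [-1.5 -1.4 -0.8] w 27.4
[ 0.05732879 -0.03853044 -0.04345838]
```

View pics/s42z.png

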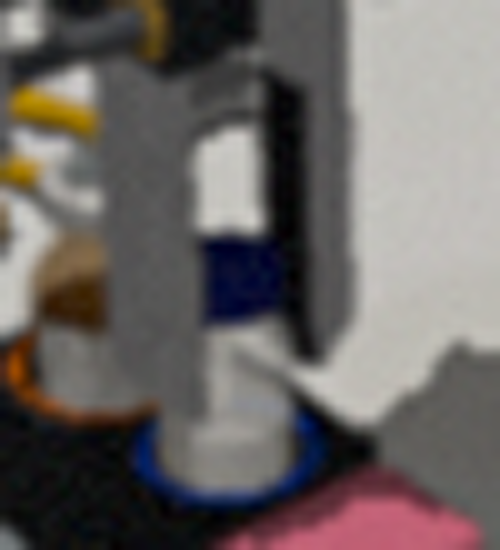

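```bash
python3 -m pendant '0.005 0 0 0 0 0 -0.5;0.01 0 0 0 0 0 -0.5;0.014 0 0 0 0 0 -0.5;0.014 0 0 0 0 0 -0.5' 30; python3 -c "
from plan import *
show()"
```

```text
clock: 34.4
ee_pos: [0.5306, 0.2131, 0.0871]
orientation: [1.178, 1.228, -1.18]
ft_force: [0.2, -0.5, -0.1]
gripper_width: 0.292
t 34.4 p [0.5306 0.2131 0.0871] down [-0.001 -0.001 -1.   ] jawyaw -1.53 q [ 0.26  0.38  1.72 -0.    1.05  1.79] F [ 0.2 -0.5 -0.1] w 27.4
```

```bash
python3 -m pendant '0.005 0 0 0 0 0 -0.5;0.01 0 0 0 0 0 -0.5;0.015 0 0 0 0 0 -0.5;0.017 0 0 0 0 0 -0.5;0.017 0 0 0 0 0 -0.5' 30; python3 - <<'E'
from plan import *
show()
im=viewer.camera("scene"); cv2.imwrite("pics/scene43.png",im[:,:,::-1]); crop(im,190,175,240,230,10,"pics/s43z.png")
E
```

```text
clock: 34.9
ee_pos: [0.5305, 0.213, 0.0783]
orientation: [1.178, 1.228, -1.18]
ft_force: [0.1, 0.9, -0.4]
gripper_width: 0.29
t 34.9 p [0.5305 0.213  0.0783] down [-0.001 -0.001 -1.   ] jawyaw -1.53 q [ 0.26  0.39  1.73 -0.    1.03  1.79] F [ 0.1  0.9 -0.4] w 27.3
```

View pics/s43z.png

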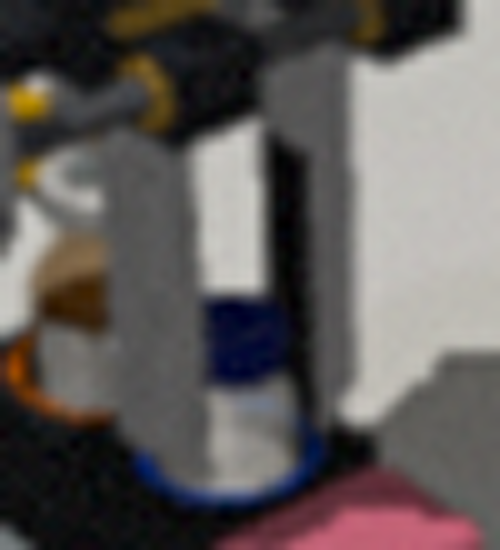

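```bash
python3 -m pendant '0.002 0 0 0 0 0 -0.5;0.004 0 0 0 0 0 -0.5;0.0045 0 0 0 0 0 -0.5;0.0045 0 0 0 0 0 -0.5' 30; python3 -c "
from plan import *
show()"
```

```text
clock: 35.35
ee_pos: [0.5308, 0.2131, 0.0767]
orientation: [1.178, 1.228, -1.179]
ft_force: [-1.2, 0.1, 4.5]
gripper_width: 0.295
t 35.35 p [0.5308 0.2131 0.0767] down [ 0.    -0.001 -1.   ] jawyaw -1.53 q [ 0.26  0.39  1.73 -0.    1.02  1.79] F [-1.2  0.1  4.5] w 27.7
```

```bash
python3 -m pendant '-0.001 0 0 0 0 0 -0.2;-0.001 0 0 0 0 0 0.1;-0.001 0 0 0 0 0 0.1;-0.001 0 0 0 0 0 0.1;-0.08 0 0 0 0 0 0.1;-0.16 0 0 0 0 0 0.1;-0.25 0 0 0 0 0 0.1;-0.25 0 0 0 0 0 0.1' 20; python3 - <<'E'
from plan import *
show()
im=viewer.camera("scene"); cv2.imwrite("pics/scene44.png",im[:,:,::-1]); crop(im,165,160,265,260,6,"pics/s44z.png")
go([.45,.05,.22])
E
```

```text
clock: 36.15
ee_pos: [0.5347, 0.2143, 0.2082]
orientation: [1.186, 1.221, -1.169]
ft_force: [0.5, -1.0, -0.3]
gripper_width: 0.552
t 36.15 p [0.5347 0.2143 0.2082] down [ 0.013  0.002 -1.   ] jawyaw -1.53 q [ 0.26  0.28  1.54 -0.    1.31  1.79] F [ 0.5 -1.  -0.3] w 51.9
to [0.45 0.05 0.22] row:  -0.0315 -0.1787 0.3205 0.0000 0.0000 0.0000 | dist mm 184.2 deg 0.0
```

View pics/s44z.png

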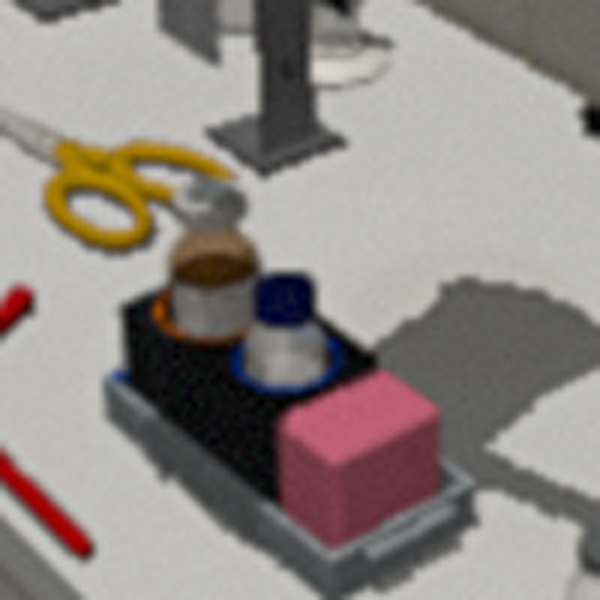

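Both vials look fully seated. I'll move the arm clear and take a top view.

```bash
python3 -m pendant '-0.03 -0.06 0.1 0 0 0 0.1;-0.03 -0.12 0.2 0 0 0 0.1;-0.03 -0.18 0.3 0 0 0 0.1;-0.03 -0.18 0.32 0 0 0 0.1;-0.03 -0.18 0.32 0 0 0 0.1' 20; python3 - <<'E'
from plan import *
show()
im=viewer.camera("top"); cv2.imwrite("pics/top45.png",im[:,:,::-1]); crop(im,165,130,335,270,4,"pics/t45z.png")
s=viewer.camera("scene"); cv2.imwrite("pics/scene45.png",s[:,:,::-1])
mm,cnt,c,st=blob(im,(110,120,30),(130,255,255),(195,180,215,206)); print(st,c)
p=lambda uv,z:onz("top",uv,z).round(4)
F=blob(im,(160,60,60),(179,255,255),(190,190,225,235)); print("filler",F[3],p(F[2],.054))
E
```

```text
clock: 36.7
ee_pos: [0.4465, 0.0473, 0.2178]
orientation: [1.183, 1.224, -1.18]
ft_force: [0.6, 1.0, -0.8]
gripper_width: 0.549
t 36.7 p [0.4465 0.0473 0.2178] down [ 0.003 -0.001 -1.   ] jawyaw -1.534 q [-0.05  0.09  1.77 -0.    1.29  1.48] F [ 0.6  1.  -0.8] w 51.6
[195 184  18  18 175] [202.57714286 191.97714286]
filler [193 202  23  19 396] [0.4934 0.2082 0.054 ]
```

View pics/t45z.png

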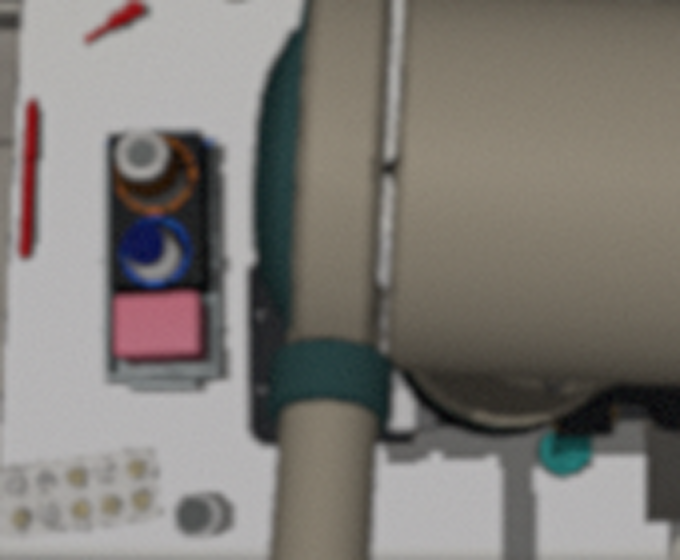

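View pics/scene45.png

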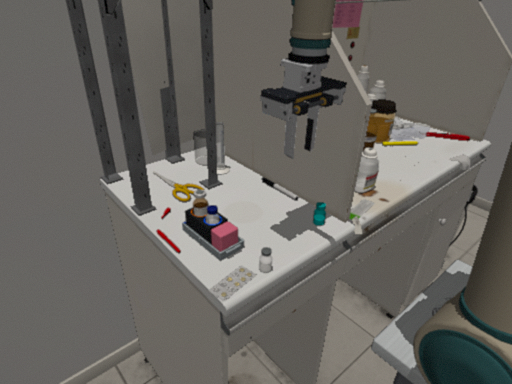

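```bash
python3 - <<'E'
from plan import *
p=lambda u,z:onz("top",(165+u[0]/4-.4,130+u[1]/4-.4),z).round(4)
print("amber cap",p((142,153),.107),"amber ring",p((156,176),.054),"blue cap",p((144,242),.088),"blue ring",p((155,250),.054))
E
```

```text
amber cap [0.5798 0.2123 0.107 ] amber ring [0.5801 0.212  0.054 ] blue cap [0.5345 0.2124 0.088 ] blue ring [0.5367 0.2112 0.054 ]
```

```bash
python3 -c "
from workcell import workorder
print(workorder.close_job())"
```

```text
the job is handed in; nothing more can be done
None
```

The tray is packed in the required order and the job is handed in at about 37 s on the clock. I got no verdict back.

**What was done**
- **Cradle:** it lies on the tray floor and was slid along to the blue end.
- **Pink block:** it is down in the gap beside the cradle.
- **Amber vial:** the first attempt caught on the rim of the well, with up to 15 N upward on the wrist. The vial slipped and leaned an estimated 0.16 rad in the grip. I set it upright on the bench, gripped it again more centrally, and then it went fully down.
- **Blue-capped vial:** it went straight in on the first try.

**Last checks**
- **Vial depth:** both vials reached the well floor at the expected heights, with TCP z at 0.0825 m and 0.0767 m.
- **Vial position:** in the final top view the amber cap was within 0.5 mm of its ring centre and the blue cap within about 2.5 mm, so both are near upright.
- **Cradle and block in the tray:** the cradle is at about x = +0.022 m, essentially against the blue wall, and the block at about x = -0.043 m, y = -0.001 m.
- **Surroundings:** the arm was clear of everything, and the marker and clear vial look unmoved in the final pictures, though I did not measure them.

**Disagreement between cameras:** the two cameras and the arm's own position readings differed by 2–5 mm. I relied on the top view, the arm's readings and contact forces. The positions above carry that uncertainty; at 2–5 mm they still meet the limits I could check, but the cradle's sideways limit is only ±6 mm.

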